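Change over the pails on the drying rack and set the blower lever

TASK

Change over the pails on the drying rack: push the blower's lever all the way back to its off stop, then take down the dry pails that hang on the pegs and stand them mouth down on the rubber mat, and hang every washed pail that stood on the mat mouth down on a peg, one to a peg. When all that is done, set the lever so that it points where the brass pointer points; let go of everything and leave the pointer and the other goods where they are.

Things in the scene. Friction and masses are not known exactly. Their poses are not given: they have to be found in the camera images.
- pail_a: washed cream plastic water pail (or None: absent), hollow, 62 mm tall; at the start mouth down on the mat. Origin: centre of the mouth's plane, underneath at the start; z axis: from the mouth to the closed bottom (up at the start). Outside 44 (x) by 56 mm (y) at the bottom, 54 by 68 below the mouth's rim, which is 60 by 75 and 6 mm high; walls, bottom about 3 mm. 50 g.
- pail_b: washed cream plastic water pail (or None: absent), hollow, 62 mm tall; at the start mouth down on the mat. Origin: centre of the mouth's plane, underneath at the start; z axis: from the mouth to the closed bottom (up at the start). Outside 44 (x) by 56 mm (y) at the bottom, 54 by 68 below the mouth's rim, which is 60 by 75 and 6 mm high; walls, bottom about 3 mm. 50 g.
- pail_c: washed cream plastic water pail (or None: absent), hollow, 62 mm tall; at the start mouth down on the mat. Origin: centre of the mouth's plane, underneath at the start; z axis: from the mouth to the closed bottom (up at the start). Outside 44 (x) by 56 mm (y) at the bottom, 54 by 68 below the mouth's rim, which is 60 by 75 and 6 mm high; walls, bottom about 3 mm. 50 g.
- dry_0: dry pail (or None: absent), the same as pail_a in shape and axes; at the start it hangs mouth down on the right peg, loosely, its axis about 20 degrees from vertical, its y axis in the peg's plane. It belongs on the mat in the end.
- dry_1: dry pail (or None: absent), the same as pail_a in shape and axes; at the start it hangs mouth down on the middle peg, loosely, its axis about 20 degrees from vertical, its y axis in the peg's plane. It belongs on the mat in the end.
- dry_2: dry pail (or None: absent), the same as pail_a in shape and axes; at the start it hangs mouth down on the left peg, loosely, its axis about 20 degrees from vertical, its y axis in the peg's plane. It belongs on the mat in the end.
- rack: draining rack fixed on the counter, far left: aluminium drip tray 110 by 280 mm and 14 mm high, two bent steel posts, and a crossbar along its y, 125 mm above the counter, that carries three pegs. Origin: on the counter below the middle of the crossbar; -x is its front (towards the robot), y its left.
- peg0_tip (a point): rounded end of the right one of the rack's three white draining pegs, seen from its front. A peg is a round rod, 24 mm thick, 95 mm from crossbar to this point, leaning 35 degrees from vertical towards the rack's front (-x); pegs are 100 mm apart, tips 203 mm above the counter.
- peg1_tip (a point): rounded end of the middle one of the rack's three white draining pegs, seen from its front. A peg is a round rod, 24 mm thick, 95 mm from crossbar to this point, leaning 35 degrees from vertical towards the rack's front (-x); pegs are 100 mm apart, tips 203 mm above the counter.
- peg2_tip (a point): rounded end of the left one of the rack's three white draining pegs, seen from its front. A peg is a round rod, 24 mm thick, 95 mm from crossbar to this point, leaning 35 degrees from vertical towards the rack's front (-x); pegs are 100 mm apart, tips 203 mm above the counter.
- blower: grey blower box, 105 by 100 mm and 155 mm high, fixed inside the white display bin (whose rails are 160 mm high), with a round dial plate of 62 mm radius on top. Origin: centre of its underside; -x is its front (towards the robot), y its left.
- lever (a joint): angle of the lever on the blower about its vertical pivot, rad, 0 to 1.5. At 0, against its stop (off), the arm points to the blower's front (-x of blower); growing, it swings to the blower's left (clockwise seen from above), and at 1.57 it would point along +y. It stays where it is left; about 1.5 N at the knob moves it.
- lever_knob (a point): on the axis of the black upright round grip at the lever's end: 22 mm across, standing from 177 to 219 mm above the counter, this point at 204 mm. The arm below it is 9 mm wide, its top at 182 mm. The grip is 90 mm from the pivot. x axis: along the arm from the grip to the pivot.
- lever_pivot (a point): point on the lever's pivot axis at the height of lever_knob; its axes are the blower's.
- pointer (a joint): angle of the brass set pointer, rad, on the same axis and with the same zero and sense as lever: the lever is set right when lever equals it. It is stiff and is not to be moved.
- pointer_tip (a point): outer end of the brass pointer (8 mm wide, 6 mm high) that sticks out at the edge of the blower's dial plate, 70 mm from the pivot. x axis: from this end to the pivot.
- mat: black rubber draining mat, fixed, 150 by 280 by 3 mm; origin: centre of its underside; y along its long side. The rail of the display bin, 160 mm high, runs about 30 mm beyond its right (-y) end.
- eraser_1: eraser, 23 by 56 by 13 mm, a bystander lying before the rack; origin: centre of its underside.

How it is judged (in metres and radians):
On the way, in this order (a step that is already met when the one before it is completed fails the run):
1. the lever is back at its off stop (value of joint lever below 0.06 rad), for 0.2 s.
2. the dry pails stand on the mat, all washed pails hang mouth down on pegs, let go, and the lever is still off (((z of peg0_tip in the frame of pail_a between 0.047 and 0.07 m and x of peg0_tip in the frame of pail_a between -0.03 and 0.03 m and y of peg0_tip in the frame of pail_a between -0.035 and 0.035 m) or (z of peg1_tip in the frame of pail_a between 0.047 and 0.07 m and x of peg1_tip in the frame of pail_a between -0.03 and 0.03 m and y of peg1_tip in the frame of pail_a between -0.035 and 0.035 m) or (z of peg2_tip in the frame of pail_a between 0.047 and 0.07 m and x of peg2_tip in the frame of pail_a between -0.03 and 0.03 m and y of peg2_tip in the frame of pail_a between -0.035 and 0.035 m)) and angle between each of pail_a, pail_b, pail_c's own z axis and vertical below 0.95 rad and linear speed of each of pail_a, pail_b, pail_c, dry_0, dry_1, dry_2 below 0.05 m/s and ((z of peg0_tip in the frame of pail_b between 0.047 and 0.07 m and x of peg0_tip in the frame of pail_b between -0.03 and 0.03 m and y of peg0_tip in the frame of pail_b between -0.035 and 0.035 m) or (z of peg1_tip in the frame of pail_b between 0.047 and 0.07 m and x of peg1_tip in the frame of pail_b between -0.03 and 0.03 m and y of peg1_tip in the frame of pail_b between -0.035 and 0.035 m) or (z of peg2_tip in the frame of pail_b between 0.047 and 0.07 m and x of peg2_tip in the frame of pail_b between -0.03 and 0.03 m and y of peg2_tip in the frame of pail_b between -0.035 and 0.035 m)) and ((z of peg0_tip in the frame of pail_c between 0.047 and 0.07 m and x of peg0_tip in the frame of pail_c between -0.03 and 0.03 m and y of peg0_tip in the frame of pail_c between -0.035 and 0.035 m) or (z of peg1_tip in the frame of pail_c between 0.047 and 0.07 m and x of peg1_tip in the frame of pail_c between -0.03 and 0.03 m and y of peg1_tip in the frame of pail_c between -0.035 and 0.035 m) or (z of peg2_tip in the frame of pail_c between 0.047 and 0.07 m and x of peg2_tip in the frame of pail_c between -0.03 and 0.03 m and y of peg2_tip in the frame of pail_c between -0.035 and 0.035 m)) and x of dry_0 in the frame of mat between -0.08 and 0.08 m and y of dry_0 in the frame of mat between -0.145 and 0.145 m and z of each of dry_0, dry_1, dry_2 in the frame of mat below 0.012 m and angle between each of dry_0, dry_1, dry_2's own z axis and vertical below 0.2 rad and x of dry_1 in the frame of mat between -0.08 and 0.08 m and y of dry_1 in the frame of mat between -0.145 and 0.145 m and x of dry_2 in the frame of mat between -0.08 and 0.08 m and y of dry_2 in the frame of mat between -0.145 and 0.145 m and contact force between each of pail_a, pail_b, pail_c, dry_0, dry_1, dry_2 and the fingers below 0.1 N and value of joint lever below 0.06 rad), for 0.3 s.
At the end, for the whole second after the job is handed in: Washed pails hang on pegs, released, mouth down (axis within 54 degrees of vertical), the peg's end at most 15 mm from the outside of the bottom; dry pails stand on the mat, released, mouth down, level within 0.2 rad, centre over the mat; lever within 0.09 rad of the pointer; all at rest (((z of peg0_tip in the frame of pail_a between 0.047 and 0.07 m and x of peg0_tip in the frame of pail_a between -0.03 and 0.03 m and y of peg0_tip in the frame of pail_a between -0.035 and 0.035 m) or (z of peg1_tip in the frame of pail_a between 0.047 and 0.07 m and x of peg1_tip in the frame of pail_a between -0.03 and 0.03 m and y of peg1_tip in the frame of pail_a between -0.035 and 0.035 m) or (z of peg2_tip in the frame of pail_a between 0.047 and 0.07 m and x of peg2_tip in the frame of pail_a between -0.03 and 0.03 m and y of peg2_tip in the frame of pail_a between -0.035 and 0.035 m)) and angle between each of pail_a, pail_b, pail_c's own z axis and vertical below 0.95 rad and linear speed of each of pail_a, pail_b, pail_c, dry_0, dry_1, dry_2 below 0.05 m/s and ((z of peg0_tip in the frame of pail_b between 0.047 and 0.07 m and x of peg0_tip in the frame of pail_b between -0.03 and 0.03 m and y of peg0_tip in the frame of pail_b between -0.035 and 0.035 m) or (z of peg1_tip in the frame of pail_b between 0.047 and 0.07 m and x of peg1_tip in the frame of pail_b between -0.03 and 0.03 m and y of peg1_tip in the frame of pail_b between -0.035 and 0.035 m) or (z of peg2_tip in the frame of pail_b between 0.047 and 0.07 m and x of peg2_tip in the frame of pail_b between -0.03 and 0.03 m and y of peg2_tip in the frame of pail_b between -0.035 and 0.035 m)) and ((z of peg0_tip in the frame of pail_c between 0.047 and 0.07 m and x of peg0_tip in the frame of pail_c between -0.03 and 0.03 m and y of peg0_tip in the frame of pail_c between -0.035 and 0.035 m) or (z of peg1_tip in the frame of pail_c between 0.047 and 0.07 m and x of peg1_tip in the frame of pail_c between -0.03 and 0.03 m and y of peg1_tip in the frame of pail_c between -0.035 and 0.035 m) or (z of peg2_tip in the frame of pail_c between 0.047 and 0.07 m and x of peg2_tip in the frame of pail_c between -0.03 and 0.03 m and y of peg2_tip in the frame of pail_c between -0.035 and 0.035 m)) and x of dry_0 in the frame of mat between -0.08 and 0.08 m and y of dry_0 in the frame of mat between -0.145 and 0.145 m and z of each of dry_0, dry_1, dry_2 in the frame of mat below 0.012 m and angle between each of dry_0, dry_1, dry_2's own z axis and vertical below 0.2 rad and x of dry_1 in the frame of mat between -0.08 and 0.08 m and y of dry_1 in the frame of mat between -0.145 and 0.145 m and x of dry_2 in the frame of mat between -0.08 and 0.08 m and y of dry_2 in the frame of mat between -0.145 and 0.145 m and contact force between each of pail_a, pail_b, pail_c, dry_0, dry_1, dry_2 and the fingers below 0.1 N and angle between the x axis of lever_knob and the x axis of pointer_tip, either way round below 0.09 rad and velocity of joint lever between -0.05 and 0.05 rad/s); the robot touches nothing.
It fails at once if the brass pointer is shifted (distance of pointer_tip from where it was at the start of the episode above 0.012 m).
It fails at once if the eraser before the rack is shoved more than 60 mm (distance of eraser_1 from where it was at the start of the episode above 0.06 m).
Of pail_a, pail_b, pail_c only 2 to 3 are there at a start; the rules pass over those that are not, and their reading is None.
Of dry_0, dry_1, dry_2 only 1 to 2 are there at a start; the rules pass over those that are not, and their reading is None.
At some moment in a run one of pail_a, pail_b, pail_c may be knocked a few centimetres aside while the robot is not near it.
It also fails if it takes over 210 s, if anything falls off the work surface, if the arm or the gripper's body presses on something with over 40 N, if the wrist force passes 120 N, or if a joint passes its speed limit or range.

ROBOT

A 6-joint arm with a two-finger parallel gripper is mounted at the origin on the work surface; the furniture and walls round the work are solid. World frame = base frame: x ahead of the robot, y to its left, z up, the work surface at z = 0. Lengths are in mm, angles in rad, forces in N, time in s.
With the tool pointing down it reaches from about 350 to 875 mm from the base axis. Payload 4.2 kg.
Tool frame: the origin (TCP) lies on the mounting face of the last link; the fingertips stand 173 mm ahead of it and the grasp point (between the pads) lies grip_point_offset ahead of it (grip_point_offset is the distance from the TCP to the grasp point, in mm); z points along the fingers, y is the line along which they close (so a half turn about z gives the same grasp; the last joint's range is limited). The gripper opens to 85 mm and grips with 20 to 120 N. Pads are 22 mm wide; open, the fingers measure 114 mm over their backs; the gripper's body (76 mm by 85 mm) begins 54 mm behind the grasp point. The pads swing forward as they close: fully open they stand 13 mm farther back than shut.
Start: joints at [1.552, 0.385, 0.008, 0, -1.194, -0.259], TCP at [171.368, 601.027, 404.712] pointing down, gripper open.
Joint ranges: [-3.14, 3.14], [-1.21, 2.06], [-1.07, 1.41], [-3.16, 2.05], [-2.99, -0.16], [-3.1, 3.1]. Speed limits (rad/s): [2.79, 2.79, 3.14, 3.14, 3.14, 3.14].

INTERFACE

Orientations are given as a unit quaternion [x, y, z, w].
In Python, from bench import read_state, get_image, job_done, recognise, place_of, grip_point_offset gives the robot as it stands. The module is installed in compiled form; this text tells all that it offers.
- The arm moves only by the tool carry_out, never from a script. Its arguments are lists of equal length, an entry for each row: "slide": the shift along the tool's x, y, z in m, a list of three; "roll": the turn about the tool's z in degrees; "claw": the finger opening in m, from 0 to 0.0854. A call has 1 to 8 rows; each row is the pose to reach, as a shift and turn from the pose commanded when the call began, along the tool's axes at that moment; what a row does not reach only later rows make up. A row lasts 1/8 s, in which the tool goes at most 62.5 mm and 10.7 degrees, less where a joint would pass 70% of its speed; a pose out of reach is approached as far as the arm can. A call with a gripper value outside its range is refused whole. The fingers move at their own pace and stop on an object; the grip force is fixed at half the most. Time passes only in rows, so rows that repeat a pose let the fingers close. It gives the time, the measured TCP pose, the force, the opening and the grip force at its end, in the units of the state.
- read_state(): the state, without advancing time (a new reading comes with each control period).
- get_image(name): name is "scene" or "top" or "wrist"; returns a dict with "img" (480x640x3 uint8, red, green, blue), "z_map" (480x640 float32, mm along the optical axis (not along the pixel's ray), 0 where there is no reading), "mtx" (3x3 intrinsics, pixels), "world_from_camera" (4x4, takes a point from camera to world coordinates); the wrist camera has in their place "T_tool_cam" (4x4, takes a point from camera to tool coordinates, whose origin is the TCP and whose axes are the flange's). Camera axes: x right, y up, looking along -z (the intrinsics and any distortion apply to the point x, -y, -z); pixel columns grow to the right and rows downward; lengths in mm; the calibration is good to about 2 mm. A picture is of the moment at which its call begins: read the wrist's pose just before it.
- job_done(): hands the job in; it is judged then, once.
Trained networks look in a picture, given as the dict that the camera call returned (one of the last four; its "shot" number tells which), for a name from the list of things; names that differ only in an ending like _2 or _b are one class to them, and where a whole thing is asked for, a point or a joint stands for the part that bears it (a point fixed in the world has none). Each returns a list of dicts, best first, with "conf" (0 to 1); they miss things now and then, are a little off and sometimes report something else, mostly with a low value. They report only what shows in the picture. A call takes as long as a camera call.
- recognise(picture, thing): "at" ([column, row] in pixels, amid what is visible of it).
- place_of(picture, thing): "at" ([column, row] in pixels: a listed point, or the origin of a listed thing).
The state is a dict: "clock": time; "joints": joint angles; "joint_vel": joint speeds; "joint_efforts": joint torques, N m; "position": TCP position; "ee_rot": TCP orientation; "contact_force": force on the tool from outside, world axes, zero at the start; "wrist_torque": the same for the moment, N m; "gripper_width": finger opening in mm; "grasp_force": force on a finger pad.
Only numpy, scipy, OpenCV 4.12 (cv2) and the standard library are available. Lean on these libraries where they do the work, as an engineer would, in place of code of your own. Each camera call takes 0.05 s, during which the arm holds its last target. There are 200 camera calls.

## Working session

There is one attempt and no reset: what is moved stays moved. The work goes in short steps, Python scripts to look and compute and a tool call to move; the robot and the scene stay as the last step left them, time stands still between calls to the robot, and variables do not carry over. Pictures are saved under pics/ and viewed, at most 14 in all, crops included, and the job is handed in when it is done.

Besides the shell and the picture viewer there is one more tool, called as a command line: name --pt "numbers of a row" for each row, then --argument value for the rest. carry_out: Moves the arm, as the interface text tells. Its arguments: {"type":"object","properties":{"slide":{"type":"array"},"roll":{"type":"array"},"claw":{"type":"array"}},"required":["slide","roll","claw"]}

```bash
mkdir -p pics; cat > h.py <<'E'
import numpy as np,cv2
from bench import *
from scipy.spatial.transform import Rotation as R
def Tt(s=None):
    s=s or read_state(); T=np.eye(4); T[:3,:3]=R.from_quat(s['ee_rot']).as_matrix(); T[:3,3]=s['position']; return T
def cam(name):
    T=Tt(); p=get_image(name)
    p['W']=p['world_from_camera'] if name!='wrist' else T@p['T_tool_cam']
    return p
def ray(p,px):
    m=p['mtx'];W=np.array(p['W'])
    d=np.array([(px[0]-m[0][2])/m[0][0],-(px[1]-m[1][2])/m[1][1],-1]); return W[:3,3],W[:3,:3]@d
def atz(p,px,z):
    o,d=ray(p,px); return o+d*(z-o[2])/d[2]
def dep(p,px):
    o,d=ray(p,px); z=p['z_map'][int(round(px[1])),int(round(px[0]))]; return o+d*z
def cloud(p):
    v,u=np.mgrid[0:480,0:640]; m=p['mtx'];z=p['z_map']
    c=np.stack([(u-m[0][2])/m[0][0]*z,-(v-m[1][2])/m[1][1]*z,-z],-1)
    W=np.array(p['W']); return c@W[:3,:3].T+W[:3,3]
def save(p,n): cv2.imwrite('pics/%s.png'%n,p['img'][:,:,::-1])
E
python3 - <<'E'
from h import *
np.set_printoptions(precision=1,suppress=True)
s=read_state();print(s['position'],s['ee_rot'],grip_point_offset)
for n in ['scene','top']:
    p=cam(n);save(p,n)
    print(n,np.array(p['W']).round(2).tolist(),p['mtx'], [k for k in p])
    for t in ['pail_a','dry_0','mat','rack','blower','eraser_1','lever_knob','lever_pivot','pointer_tip','peg0_tip','peg1_tip','peg2_tip']:
        print(t,[(np.round(d['at']).tolist(),round(d['conf'],2),dep(p,d['at']).round().tolist()) for d in place_of(p,t)])
E
```

```text
[171.3 600.9 403.7] [ 1.  -0.1 -0.   0. ] 154.70000000000002
scene [[0.73, 0.3, -0.61, -176.25], [-0.68, 0.32, -0.66, -616.03], [-0.0, 0.9, 0.43, 624.79], [0.0, 0.0, 0.0, 1.0]] [[599.4   0.  321.6]
 [  0.  599.4 240. ]
 [  0.    0.    1. ]] ['img', 'z_map', 'mtx', 'world_from_camera', 'shot', 'W']
pail_a [([235.0, 290.0], 0.92, [399.0, 253.0, 19.0]), ([262.0, 308.0], 0.75, [399.0, 167.0, 18.0])]
dry_0 [([263.0, 193.0], 0.8, [546.0, 340.0, 162.0]), ([345.0, 217.0], 0.78, [592.0, 141.0, 155.0])]
mat [([257.0, 305.0], 0.72, [394.0, 175.0, 23.0])]
rack [([314.0, 262.0], 0.78, [612.0, 253.0, 7.0])]
blower []
eraser_1 [([280.0, 272.0], 0.53, [523.0, 264.0, 9.0]), ([263.0, 193.0], 0.45, [545.0, 340.0, 162.0])]
lever_knob [([371.0, 241.0], 0.81, [467.0, -42.0, 210.0])]
lever_pivot [([416.0, 233.0], 0.83, [642.0, 4.0, 153.0]), ([261.0, 307.0], 0.57, [397.0, 168.0, 19.0])]
pointer_tip [([378.0, 265.0], 0.47, [493.0, -36.0, 154.0])]
peg0_tip []
peg1_tip [([291.0, 180.0], 0.66, [1708.0, 1634.0, -444.0])]
peg2_tip []
top [[-0.0, 0.97, -0.24, 327.08], [-1.0, -0.0, 0.0, 146.96], [-0.0, 0.24, 0.97, 
[... 308 characters left out ...]
[192.0, 226.0], 0.78, [554.0, 353.0, 203.0]), ([309.0, 203.0], 0.55, [591.0, 171.0, 204.0])]
mat [([296.0, 325.0], 0.69, [414.0, 196.0, 66.0]), ([261.0, 216.0], 0.36, [630.0, 270.0, 6.0])]
rack [([259.0, 217.0], 0.8, [628.0, 274.0, 6.0])]
blower [([433.0, 264.0], 0.67, [503.0, -29.0, 156.0])]
eraser_1 []
lever_knob [([440.0, 280.0], 0.73, [465.0, -26.0, 220.0])]
lever_pivot [([457.0, 225.0], 0.78, [561.0, -65.0, 183.0])]
pointer_tip [([439.0, 274.0], 0.36, [474.0, -24.0, 220.0])]
peg0_tip [([299.0, 325.0], 0.67, [414.0, 192.0, 65.0])]
peg1_tip [([248.0, 214.0], 0.91, [574.0, 266.0, 200.0])]
peg2_tip [([436.0, 271.0], 0.46, [492.0, -34.0, 154.0]), ([263.0, 265.0], 0.44, [531.0, 263.0, 15.0])]
```

View pics/scene.png

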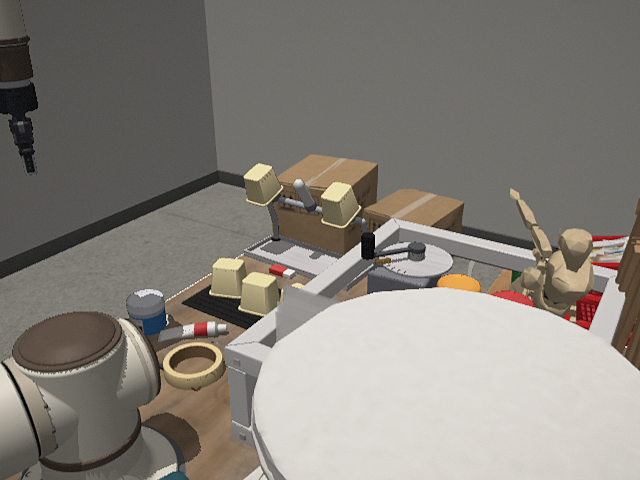

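View pics/top.png

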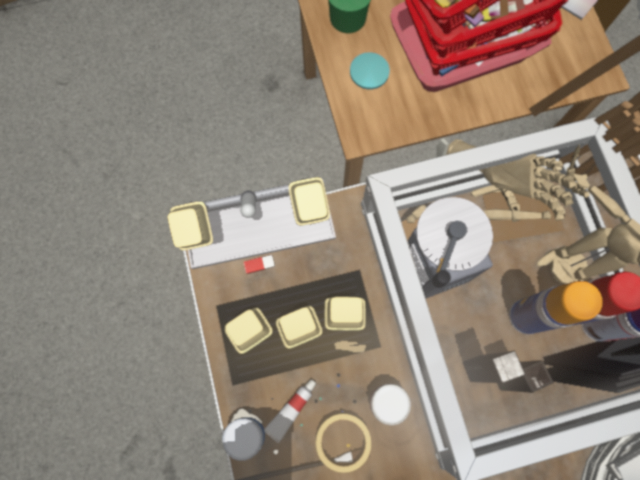

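The scene view shows two dry pails on the left and right pegs (top view 190,226 and 309,203), with the middle peg free at 248,200. Three washed pails are on the mat at (247,330), (298,326) and (346,313). The lever knob is at (441,279).

```bash
cat >> h.py <<'E'
def plan(wps,yawcmd=None):
    """wps: list of (x,y,zgrip,yaw_deg of closing axis, nrows) world; prints tool-frame shift/roll from the present pose"""
    T=Tt(); y=T[:3,1]; y0=np.degrees(np.arctan2(y[1],y[0]))
    print('grip now',(T[:3,3]+T[:3,2]*grip_point_offset).round(1),'closing yaw',y0.round(1))
    for w in wps:
        d=np.array(w[:3])+[0,0,grip_point_offset]-T[:3,3]
        r=-((w[3]-y0+90)%180-90)   # tool z down
        print((T[:3,:3].T@d/1000).round(3).tolist(),round(r,1),'rows>=',int(np.ceil(max(np.linalg.norm(d)/62.5,abs(r)/10.7))))
E
python3 - <<'E'
from h import *
s=read_state();print(s['ee_rot'],s['joints'])
p=cam('top')
c=cloud(p)
# mat outline
hsv=p['img'].astype(int).max(2)
m=((hsv<60)&(c[...,2]<12)&(c[...,0]>300)&(c[...,0]<520)&(c[...,1]>60)&(c[...,1]<360)).astype(np.uint8)
pts=c[m>0][:,:2].astype(np.float32)
print('mat',m.sum(),cv2.minAreaRect(pts))
# pails on mat: tops
t=((c[...,2]>57)&(c[...,2]<72)&(c[...,0]>330)&(c[...,0]<500)&(c[...,1]>60)&(c[...,1]<350)).astype(np.uint8)
n,l,st,ce=cv2.connectedComponentsWithStats(t)
for i in range(1,n):
    if st[i,4]>100:
        q=c[l==i]; print('pail',q.mean(0).round(1),cv2.minAreaRect(q[:,:2].astype(np.float32)),'corners',cv2.boxPoints(cv2.minAreaRect(q[:,:2].astype(np.float32))).round().tolist())
# blower top plate
im=cv2.resize(p['img'][150:330,370:530],None,fx=4,fy=4,interpolation=cv2.INTER_CUBIC)
cv2.imwrite('pics/bl.png',im[:600,:,::-1])
for x,y in [(561,-65)]: plan([(480,-30,330,90,8)])
E
```

```text
[ 9.90366293e-01 -1.38472398e-01 -9.55121452e-06  1.49551275e-05] [ 1.55159332e+00  3.84719334e-01  7.88908584e-03 -2.42383077e-05
 -1.19399349e+00 -2.58625645e-01]
mat 0 ((0.0, 0.0), (0.0, 0.0), 0.0)
pail [440.2 108.5  64.8] ((440.2033996582031, 108.5860595703125), (56.543601989746094, 45.42042922973633), 89.65943908691406) corners [[417.0, 80.0], [463.0, 80.0], [463.0, 137.0], [418.0, 137.0]]
pail [415.7 193.4  64.9] ((416.1903076171875, 193.58860778808594), (45.5422477722168, 57.379058837890625), 22.560598373413086) corners [[384.0, 211.0], [406.0, 158.0], [448.0, 176.0], [426.0, 229.0]]
pail [409.8 286.1  64.8] ((410.0657043457031, 286.2831726074219), (45.729061126708984, 56.87043380737305), 32.46827697753906) corners [[376.0, 298.0], [406.0, 250.0], [445.0, 275.0], [414.0, 323.0]]
grip now [171.3 601.  250. ] closing yaw -105.9
[0.47, 0.522, -0.08] -15.9 rows>= 12
```

View pics/bl.png

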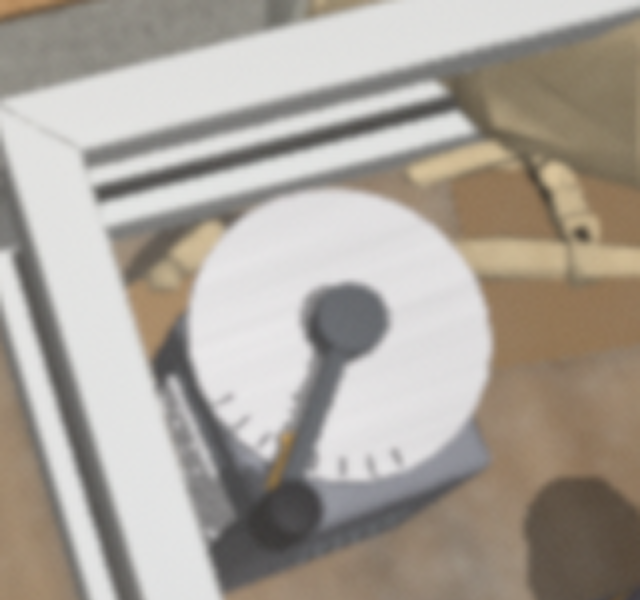

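The crop shows the lever arm running from the pivot at (345,320) to the knob at (285,510), with the brass pointer just left of it near (285,455). The off direction is to the lower right, towards -y.

```bash
python3 - <<'E'
from h import *
p=cam('top');c=cloud(p);np.set_printoptions(precision=1,suppress=True)
b=(c[...,0]>420)&(c[...,0]<660)&(c[...,1]<40)&(c[...,1]>-170)
k=c[b&(c[...,2]>206)&(c[...,2]<225)];print('knob top',len(k),k.mean(0),k.min(0),k.max(0))
img=p['img'].astype(int)
d=b&(c[...,2]>150)&(c[...,2]<160)&(img.min(2)>150)
q=c[d];print('dial',len(q),q.mean(0),cv2.minEnclosingCircle(q[:,:2].astype(np.float32)))
h=c[b&(c[...,2]>175)&(c[...,2]<206)];print('arm/hub',len(h),h.min(0),h.max(0))
print('top pixels',np.percentile(c[b][:,2],[50,90,99]))
m=((img.max(2)<45)&(abs(c[...,2])<14)&(c[...,0]>300)&(c[...,0]<520)&(c[...,1]>40)&(c[...,1]<360))
print('mat',m.sum(), 'min brightness', img[320:380,230:380].max(2).min())
m=((img.max(2)<75)&(abs(c[...,2])<14)&(c[...,0]>300)&(c[...,0]<520)&(c[...,1]>40)&(c[...,1]<360)).astype(np.uint8)
n,l,st,ce=cv2.connectedComponentsWithStats(cv2.morphologyEx(m,cv2.MORPH_OPEN,np.ones((3,3),np.uint8)))
i=1+np.argmax(st[1:,4]);q=c[l==i][:,:2].astype(np.float32);r=cv2.minAreaRect(q);print(r,cv2.boxPoints(r))
# pegs / rack high stuff
h=(c[...,2]>100)&(c[...,0]>480)&(c[...,1]>100)&(c[...,1]<420)
n,l,st,ce=cv2.connectedComponentsWithStats(((c[...,2]>140)&h).astype(np.uint8))
for i in range(1,n):
    if st[i,4]>30: 
        q=c[l==i];print('high',len(q),q.mean(0),q.min(0),q.max(0)); t=q[q[:,2]>q[:,2].max()-8]; print('  top',t.mean(0),len(t))
E
```

```text
knob top 184 [470.  -29.8 217.4] [460.5 -40.8 206.6] [480.9 -20.4 222. ]
dial 3232 [545.8 -33.2 158.7] ((543.67822265625, -9.698068618774414), 125.24517822265625)
arm/hub 546 [460.2 -81.2 175.7] [569.  -20.4 205.1]
top pixels [156.8 161.9 216.6]
mat 0 min brightness 72
((468.42193603515625, 209.80099487304688), (46.12720489501953, 273.1475830078125), 12.507394790649414) [[416.3 338.1]
 [475.5  71.5]
 [520.5  81.5]
 [461.4 348.1]]
high 1471 [600.  171.1 192.7] [565.3 138.6 140.2] [655.  205.5 217.3]
  top [611.6 171.6 211.7] 256
high 365 [596.8 269.3 183.5] [570.5 256.  140.3] [635.  287.7 207.5]
  top [582.1 267.3 202.7] 122
high 1634 [559.  358.5 192.7] [523.3 333.2 140.1] [614.  402.  215.7]
  top [567.4 366.1 210.9] 374
```

```bash
python3 -c "
from h import *
plan([(330,280,290,90),(470,-30,290,90)])"
```

```text
grip now [171.4 601.  250. ] closing yaw -105.9
[0.241, 0.265, -0.04] -15.9 rows>= 6
[0.46, 0.525, -0.04] -15.9 rows>= 12
```

carry_out --pt "0.04 0.044 -0.02" --pt "0.08 0.088 -0.04" --pt "0.12 0.132 -0.04" --pt "0.16 0.176 -0.04" --pt "0.2 0.22 -0.04" --pt "0.24 0.264 -0.04" --pt "0.277 0.308 -0.04" --pt "0.314 0.351 -0.04" --roll '[-5,-10,-15.9,-15.9,-15.9,-15.9,-15.9,-15.9]' --claw '[0.03,0.03,0.03,0.03,0.03,0.03,0.03,0.03]'

```text
clock: 2.4
position: [377.3, 175.5, 445.2]
ee_rot: [1.0, 0.0, 0.001, -0.001]
contact_force: [0.4, 1.0, -0.6]
gripper_width: 29.9
grasp_force: 0.0
```

```bash
python3 -c "
from h import *
print(read_state()['gripper_width'])
plan([(470,-30,290,90),(470.5,-30.5,207,90)])"
```

```text
29.896294486723576
grip now [377.5 175.6 290.5] closing yaw -90.0
[0.093, 0.205, 0.0] 0.0 rows>= 4
[0.093, 0.206, 0.083] 0.0 rows>= 4
```

carry_out --pt "0.023 0.051 0" --pt "0.046 0.102 0" --pt "0.07 0.154 0" --pt "0.093 0.206 0" --pt "0.093 0.206 0" --roll '[0,0,0,0,0]' --claw '[0.034,0.034,0.034,0.034,0.034]'

```text
clock: 3.02
position: [470.8, -31.7, 444.4]
ee_rot: [1.0, -0.003, -0.0, 0.0]
contact_force: [-0.1, 0.2, -0.5]
gripper_width: 34.1
grasp_force: 0.0
```

```bash
python3 -c "
from h import *
p=cam('wrist');save(p,'w1')
for t in ['lever_knob','lever_pivot','pointer_tip']:
    print(t,[(d['at'],d['conf'],atz(p,d['at'],204 if t[0]=='l' else 160).round(1)) for d in place_of(p,t)])
c=cloud(p);np.set_printoptions(precision=1,suppress=True)
b=(c[...,0]>420)&(c[...,0]<660)&(c[...,1]<40)&(c[...,1]>-170)&(c[...,2]>207)&(c[...,2]<226)
q=c[b];print(len(q),q.mean(0) if len(q) else 0,q.min(0),q.max(0))
plan([(470.5,-30.5,207,90)])"
```

```text
lever_knob [([315.1, 257.6], 0.85, array([470.4, -30.8, 204. ]))]
lever_pivot [([383.2, 102.3], 0.97, array([553.9, -65.7, 204. ])), ([27.8, 247.2], 0.29, array([477.7, 131.4, 204. ]))]
pointer_tip [([322.3, 208.0], 0.76, array([488.9, -35.6, 160. ])), ([313.6, 259.1], 0.55, array([452.8, -29.6, 160. ]))]
1309 [471.8 -30.7 216.6] [459.4 -41.4 207. ] [481.  -19.8 219.6]
grip now [469.7 -28.  290.1] closing yaw -90.0
[0.001, 0.002, 0.083] 0.0 rows>= 2
```

View pics/w1.png

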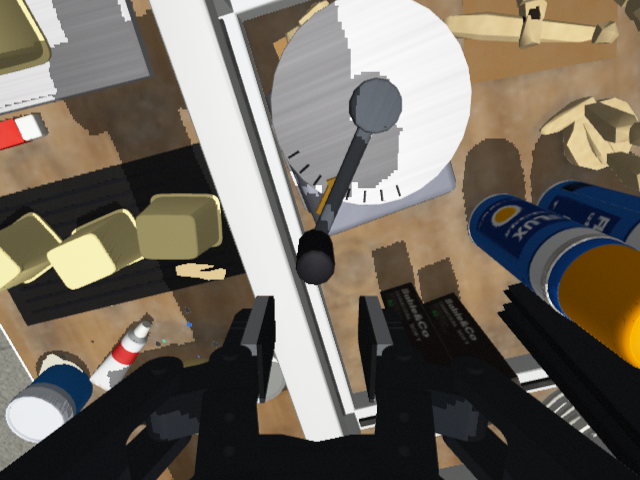

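The wrist view shows the knob at (315,258), the hub at (378,105), and the brass pointer at (325,195) just left of the arm. Bottles stand to the right at around (500–640, 200–330).

```bash
python3 -c "
from h import *
np.set_printoptions(precision=1,suppress=True)
for n in ['top','wrist']:
    p=cam(n);c=cloud(p)
    for y0 in range(-260,-60,20):
        q=c[(c[...,0]>400)&(c[...,0]<530)&(c[...,1]>y0)&(c[...,1]<y0+20)]
        q=q[q[:,2]>165]
        if len(q): print(n,y0,len(q),q.min(0),q.max(0))
"
```

```text
top -260 349 [ 409.3 -259.2  219.7] [ 461.  -240.1  229.3]
top -240 607 [ 403.5 -240.   165.5] [ 464.7 -220.1  229.1]
top -220 990 [ 406.3 -220.   165. ] [ 464.4 -200.   228.3]
top -200 36 [ 425.2 -200.   165.2] [ 444.  -198.7  214.5]
top -100 7 [457.4 -93.9 364.9] [459.1 -86.8 369.4]
top -80 433 [444.1 -69.4 617.7] [494.1 -60.  625.8]
wrist -260 4 [ 461.7 -244.1  165.1] [ 463.5 -240.2  166.4]
wrist -240 410 [ 461.6 -239.6  165. ] [ 465.8 -220.   195.8]
wrist -220 5545 [ 406.9 -219.9  165. ] [ 463.9 -200.   226.2]
wrist -200 680 [ 423.6 -200.   165. ] [ 443.4 -197.8  223.4]
wrist -100 2275 [479.6 -90.2 330.4] [483.2 -80.  357. ]
wrist -80 12155 [456.7 -80.  178.4] [529.8 -60.  357.4]
```

carry_out --pt "0.001 0.002 0.04" --pt "0.001 0.002 0.082" --pt "0.001 0.002 0.082" --roll '[0,0,0]' --claw '[0.034,0.034,0.034]'

```text
clock: 3.7
position: [469.9, -29.9, 360.5]
ee_rot: [1.0, 0.001, -0.003, 0.001]
contact_force: [0.9, -0.2, 0.8]
gripper_width: 34.1
grasp_force: 0.0
```

carry_out --pt "-0.002 0.01 0" --pt "-0.004 0.02 0" --pt "-0.006 0.03 0" --pt "-0.007 0.04 0" --pt "-0.006 0.05 0" --pt "-0.005 0.058 0" --pt "-0.003 0.063 0" --pt "-0.001 0.067 0" --roll '[0,0,0,0,0,0,0,0]' --claw '[0.034,0.034,0.034,0.034,0.034,0.034,0.034,0.034]'

```text
clock: 4.7
position: [470.1, -98.0, 362.5]
ee_rot: [1.0, -0.0, -0.0, 0.0]
contact_force: [-0.9, 1.1, -0.3]
gripper_width: 34.0
grasp_force: 0.7
```

carry_out --pt "0.0005 0.003 0" --pt "0.001 0.006 0" --pt "0.001 0.008 0" --roll '[0,0,0]' --claw '[0.034,0.034,0.034]'

```text
clock: 5.08
position: [471.2, -104.7, 362.5]
ee_rot: [1.0, -0.0, 0.001, -0.002]
contact_force: [-0.5, 13.2, 1.5]
gripper_width: 34.1
grasp_force: 6.8
```

carry_out --pt "0 -0.003 0" --pt "0 -0.005 -0.03" --pt "0 -0.005 -0.08" --pt "0 -0.005 -0.12" --pt "-0.02 -0.005 -0.12" --roll '[0,0,0,0,0]' --claw '[0.034,0.034,0.034,0.034,0.034]'

```text
clock: 5.7
position: [451.8, -100.9, 486.3]
ee_rot: [1.0, 0.0, 0.004, 0.001]
contact_force: [0.4, -0.1, -0.5]
gripper_width: 33.7
grasp_force: 0.0
```

```bash
python3 -c "
from h import *
p=cam('wrist');save(p,'w2')
for t in ['lever_knob','lever_pivot','pointer_tip']:
    print(t,[(d['at'],d['conf'],atz(p,d['at'],204 if t[0]=='l' else 158).round(1)) for d in place_of(p,t)])
c=cloud(p);np.set_printoptions(precision=1,suppress=True)
im=p['img'].astype(int)
br=(im[...,0]-im[...,2]>60)&(c[...,2]>152)&(c[...,2]<168)&(np.hypot(c[...,0]-553.5,c[...,1]+65.5)<80)
q=c[br];print('brass',len(q),q.mean(0),q.min(0),q.max(0)); r=np.hypot(q[:,0]-553.5,q[:,1]+65.5); a=np.arctan2(q[:,1]+65.5,553.5-q[:,0]);print(r.min(),r.max(),np.median(a))
b=(c[...,0]>420)&(c[...,0]<500)&(c[...,1]<40)&(c[...,1]>-170)&(c[...,2]>213)&(c[...,2]<226)
q=c[b];print(len(q),q.mean(0) if len(q) else 0,q.min(0),q.max(0))
plan([])"
```

```text
lever_knob [([313.1, 210.0], 0.68, array([471.4, -98.8, 204. ]))]
lever_pivot [([257.5, 78.3], 0.79, array([551.9, -65.7, 204. ]))]
pointer_tip [([232.8, 175.1], 0.75, array([487.7, -37.7, 158. ]))]
brass 412 [499.  -41.1 165.3] [ 482.5 -108.1  152.5] [602.  -30.3 167.7]
46.91787112178017 77.98201187434195 0.4238081575152012
886 [469.6 -97.5 217.3] [ 457.9 -107.7  213.3] [479.5 -86.7 219.9]
grip now [ 450.9 -100.9  328.2] closing yaw -90.0
```

View pics/w2.png

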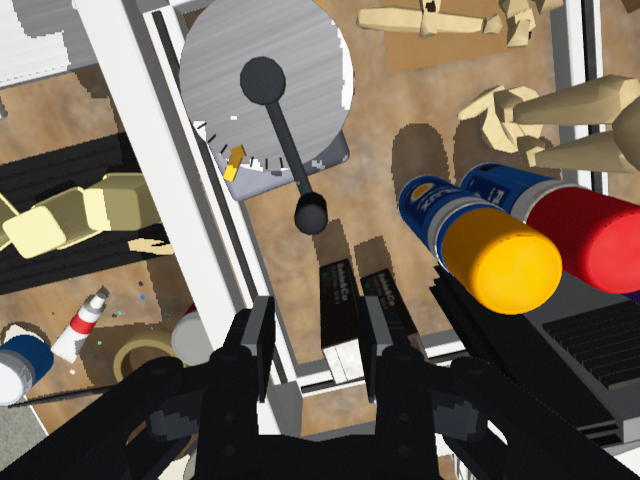

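The wrist view shows the lever at its off stop, with the knob at (312,212). The brass pointer is uncovered at (234,162). I'll do the pails next, re-measuring before each grasp.

```bash
cat >> h.py <<'E'
def pails(c,z0=57,z1=72,box=(300,520,40,370)):
    t=((c[...,2]>z0)&(c[...,2]<z1)&(c[...,0]>box[0])&(c[...,0]<box[1])&(c[...,1]>box[2])&(c[...,1]<box[3])).astype(np.uint8)
    n,l,st,ce=cv2.connectedComponentsWithStats(t)
    for i in range(1,n):
        if st[i,4]>100:
            q=c[l==i]; (cx,cy),(w,h),a=cv2.minAreaRect(q[:,:2].astype(np.float32))
            if w>h: a-=90; w,h=h,w   # a = yaw of the short side
            print('pail c',round(cx,1),round(cy,1),'size',round(w),round(h),'short yaw',round(a,1))
E
python3 - <<'E'
from h import *
p=cam('top');c=cloud(p);pails(c)
q=c[(c[...,2]>145)&(c[...,2]<170)&(c[...,0]>400)&(c[...,0]<480)&(c[...,1]<80)&(c[...,1]>0)];print('rail left edge',q[q[:,0]<410][:,1].max(),q[q[:,0]>470][:,1].max())
q=c[(c[...,0]>370)&(c[...,0]<415)&(c[...,1]<150)&(c[...,1]>60)];print('hand z',np.percentile(q[:,2],[50,95,99]))
print(read_state()['joints'].round(2))
plan([(440,108.6,250,0),(440,108.6,45,0)])
E
```

```text
pail c 440.3 108.5 size 45 57 short yaw -0.4
pail c 416.3 193.8 size 46 57 short yaw 22.1
pail c 410.0 286.1 size 46 57 short yaw 33.3Traceback (most recent call last):
  File "<stdin>", line 3, in <module>
    return umr_maximum(a, axis, None, out, keepdims, initial, where)
ValueError: zero-size array to reduction operation maximum which has no identity
```

```bash
python3 - <<'E'
from h import *
p=cam('top');c=cloud(p)
for a in (380,440,500):
    q=c[(c[...,2]>135)&(c[...,2]<185)&(abs(c[...,0]-a)<15)&(c[...,1]<100)&(c[...,1]>-30)]
    if len(q):print('rail',a,q[:,1].max().round(),q[:,1].min().round())
q=c[(c[...,0]>370)&(c[...,0]<415)&(c[...,1]<150)&(c[...,1]>60)];print('hand z',np.percentile(q[:,2],[50,95,99]))
print(read_state()['joints'].round(2))
plan([(440,108.6,250,0),(440,108.6,45,0)])
E
```

```text
rail 440 21.0 15.0
hand z [641.00429848 657.46831446 660.83682677]
[ 0.13  0.05 -0.23  0.   -1.29  1.44]
grip now [ 451.2 -100.8  327.6] closing yaw -90.0
[-0.011, -0.209, 0.078] 90.0 rows>= 9
[-0.011, -0.209, 0.283] 90.0 rows>= 9
```

carry_out --pt "0 -0.03 0.0" --pt "0 -0.06 0.0" --pt "-0.01 -0.1 0.0" --pt "-0.011 -0.15 0.02" --pt "-0.011 -0.19 0.05" --pt "-0.011 -0.209 0.078" --pt "-0.011 -0.209 0.1" --pt "-0.011 -0.209 0.12" --roll '[10.7,21.4,32,42.7,53.4,64,74.7,85.4]' --claw '[0.085,0.085,0.085,0.085,0.085,0.085,0.085,0.085]'

```text
clock: 7.0
position: [440.4, 109.0, 361.2]
ee_rot: [0.74, -0.672, -0.0, 0.001]
contact_force: [0.0, 0.6, -0.4]
gripper_width: 85.1
grasp_force: 0.0
```

```bash
python3 - <<'E'
from h import *
p=cam('wrist');c=cloud(p);pails(c,box=(300,520,60,160))
q=c[(c[...,0]>350)&(c[...,0]<405)&(c[...,1]<150)&(c[...,1]>60)];print('hand z',np.percentile(q[:,2],[50,95,99]))
plan([(440,108.6,45,0)])
E
```

```text
pail c 439.1 108.7 size 45 57 short yaw -0.1
hand z [246.57223895 266.33120401 270.10866341]
grip now [438.6 107.9 204. ] closing yaw -174.8
[-0.001, -0.001, 0.159] 5.2 rows>= 3
```

carry_out --pt "0 0 0.05" --pt "0 0 0.1" --pt "0 0 0.14" --pt "0 0 0.159" --pt "0 0 0.159" --pt "0 0 0.159" --pt "0 0 0.159" --pt "0 0 0.159" --roll '[4.6,4.6,4.6,4.6,4.6,4.6,4.6,4.6]' --claw '[0.085,0.085,0.085,0.085,0.085,0.03,0.03,0.03]'

```text
clock: 8.05
position: [440.6, 108.7, 205.4]
ee_rot: [0.715, -0.699, 0.001, -0.001]
contact_force: [0.4, -0.6, 5.5]
gripper_width: 47.2
grasp_force: 60.8
```

carry_out --pt "0 0 0" --pt "0 0 0" --pt "0 0 -0.02" --pt "0 0 -0.08" --pt "0 0 -0.14" --pt "0 0 -0.2" --pt "0 0 -0.23" --roll '[0,0,0,0,0,0,0]' --claw '[0.03,0.03,0.03,0.03,0.03,0.03,0.03]'

```text
clock: 8.93
position: [439.6, 108.0, 438.4]
ee_rot: [0.715, -0.699, 0.001, -0.004]
contact_force: [-0.7, 0.0, -1.9]
gripper_width: 47.0
grasp_force: 61.8
```

```bash
cat >> h.py <<'E'
RX=np.array([.975,.2216,0]);U=np.array([-.2216,.975,0]);TIP={1:np.array([575,266,203.])};TIP[0]=TIP[1]-100*U;TIP[2]=TIP[1]+100*U
E
python3 - <<'E'
from h import *
print(read_state()['joints'].round(2))
t=TIP[1]+18*RX; g=42  # grip above mouth
plan([(t[0],t[1],290,102.8),(t[0],t[1],203+12+g,102.8),(t[0],t[1],153+g,102.8)])
p=cam('scene');save(p,'s2')
E
```

```text
[ 0.6   0.06 -0.34  0.   -1.17 -0.58]
grip now [440.7 108.6 283.7] closing yaw -178.8
[-0.159, -0.156, -0.005] 78.4 rows>= 8
[-0.159, -0.156, 0.028] 78.4 rows>= 8
[-0.158, -0.156, 0.09] 78.4 rows>= 8
```

carry_out --pt "-0.02 -0.02 -0.015" --pt "-0.04 -0.04 -0.02" --pt "-0.06 -0.06 -0.02" --pt "-0.08 -0.08 -0.02" --pt "-0.1 -0.1 -0.02" --pt "-0.12 -0.12 -0.02" --pt "-0.14 -0.14 -0.02" --pt "-0.159 -0.156 -0.02" --roll '[10,20,30,40,50,60,70,78.4]' --claw '[0.03,0.03,0.03,0.03,0.03,0.03,0.03,0.03]'

```text
clock: 9.98
position: [593.0, 271.0, 453.8]
ee_rot: [-0.109, 0.994, 0.0, -0.0]
contact_force: [0.5, 0.3, -0.0]
gripper_width: 47.2
grasp_force: 61.7
```

```bash
python3 - <<'E'
from h import *
p=cam('wrist');save(p,'w3')
print([(d['at'],d['conf']) for d in place_of(p,'peg1_tip')],read_state()['gripper_width'])
p=cam('scene');save(p,'s3')
t=TIP[1]+18*RX
plan([(t[0],t[1],290,102.8),(t[0],t[1],203+10+47,102.8),(t[0],t[1],200,102.8)])
cv2.imwrite('pics/j.png',np.hstack([cv2.imread('pics/w3.png')[:,100:500],cv2.resize(cv2.imread('pics/s3.png')[120:300,230:380],(400,480))]))
E
```

```text
[([314.2, 221.4], 0.56)] 46.94582974824545
grip now [592.6 271.  298.2] closing yaw 102.9
[0.0, -0.001, 0.008] 0.1 rows>= 1
[0.0, -0.001, 0.038] 0.1 rows>= 1
[0.0, -0.001, 0.098] 0.1 rows>= 2
```

View pics/j.png

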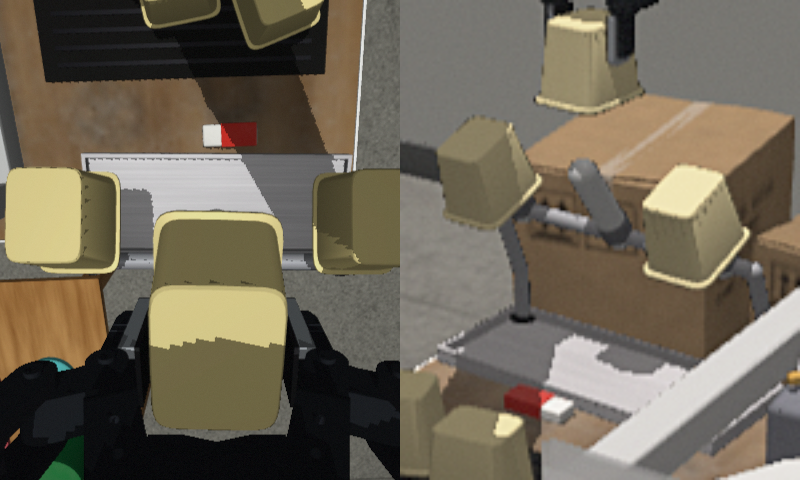

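The pail is held upright directly above the free middle peg, and both dry pails hang tilted towards the front. I'll lower it.

carry_out --pt "0 0 0.03" --pt "0 0 0.05" --pt "0 0 0.065" --pt "0 0 0.08" --pt "0 0 0.09" --pt "0 0 0.096" --pt "0 0 0.096" --roll '[0,0,0,0,0,0,0]' --claw '[0.03,0.03,0.03,0.03,0.03,0.03,0.03]'

```text
clock: 11.0
position: [592.7, 270.6, 357.4]
ee_rot: [-0.112, 0.994, -0.0, -0.0]
contact_force: [-0.0, 0.4, -0.4]
gripper_width: 46.9
grasp_force: 61.8
```

carry_out --pt "0 0 0.005" --pt "0 0 0.007" --pt "0 0 0.007" --pt "0 0 0.007" --pt "0 0 0.007" --pt "0 0 0.007" --pt "0 0 0.007" --roll '[0,0,0,0,0,0,0]' --claw '[0.03,0.03,0.055,0.065,0.075,0.075,0.075]'

```text
clock: 11.88
position: [592.7, 270.6, 350.7]
ee_rot: [-0.111, 0.994, -0.0, -0.0]
contact_force: [0.3, 0.5, 1.0]
gripper_width: 75.1
grasp_force: 0.0
```

carry_out --pt "0 0 -0.03" --pt "0 0 -0.07" --pt "0 0 -0.11" --pt "0 0 -0.13" --roll '[0,0,0,0]' --claw '[0.085,0.085,0.085,0.085]'

```text
clock: 12.38
position: [592.7, 270.4, 483.8]
ee_rot: [-0.111, 0.994, 0.001, 0.002]
contact_force: [0.7, 0.4, -0.7]
gripper_width: 84.7
grasp_force: 0.0
```

```bash
cat >> h.py <<'E'
def look(name):
    p=cam('scene'); cv2.imwrite('pics/%s.png'%name,cv2.resize(p['img'][130:330,180:400],None,fx=2.5,fy=2.5,interpolation=cv2.INTER_CUBIC)[:,:,::-1])
def high(c):
    h=(c[...,2]>140)&(c[...,2]<225)&(c[...,0]>480)&(c[...,0]<690)&(c[...,1]>100)&(c[...,1]<430)
    n,l,st,ce=cv2.connectedComponentsWithStats(h.astype(np.uint8))
    for i in range(1,n):
        if st[i,4]>100:
            q=c[l==i]; t=q[q[:,2]>q[:,2].max()-10]; d=q.mean(0)-TIP[1]; print('high',len(q),'mean rel mid tip rx %.1f u %.1f'%(d@RX,d@U),'zmax',q[:,2].max().round(1),'u range',((q-TIP[1])@U).min().round(),((q-TIP[1])@U).max().round())
E
python3 - <<'E'
from h import *
look('s4')
high(cloud(cam('wrist')))
a=TIP[0]+6*RX
plan([(a[0],a[1],290,102.8),(a[0],a[1],187,102.8)])
E
```

```text
high 8943 mean rel mid tip rx 1.7 u -91.0 zmax 214.0 u range -127.0 -69.0
high 8886 mean rel mid tip rx 3.3 u 94.0 zmax 213.6 u range 71.0 129.0
high 7192 mean rel mid tip rx 6.9 u 1.4 zmax 211.2 u range -28.0 32.0
grip now [593.6 271.  329.3] closing yaw 102.8
[0.013, -0.1, 0.039] 0.0 rows>= 2
[0.013, -0.101, 0.142] 0.0 rows>= 3
```

View pics/s4.png

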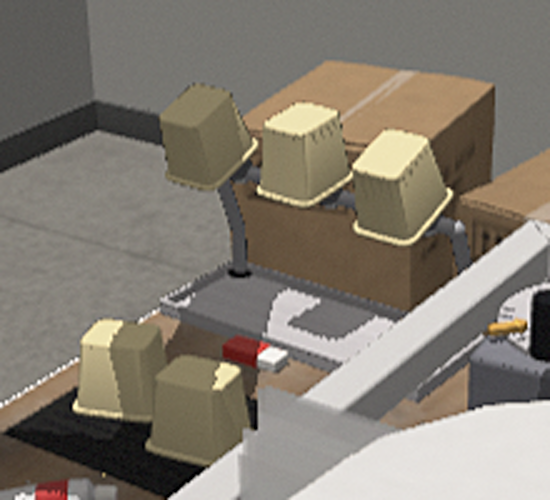

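The washed pail now hangs on the middle peg, seen at (305,155). Next is the right-hand dry pail.

carry_out --pt "0.006 -0.05 0.02" --pt "0.012 -0.099 0.04" --pt "0.012 -0.099 0.09" --pt "0.012 -0.099 0.13" --pt "0.012 -0.099 0.142" --pt "0.012 -0.099 0.142" --pt "0.012 -0.099 0.142" --pt "0.012 -0.099 0.142" --roll '[0,0,0,0,0,0,0,0]' --claw '[0.082,0.082,0.082,0.082,0.082,0.03,0.03,0.03]'

```text
clock: 13.48
position: [603.4, 171.7, 340.9]
ee_rot: [-0.112, 0.994, 0.001, 0.002]
contact_force: [0.7, -0.6, 2.5]
gripper_width: 48.5
grasp_force: 61.7
```

```bash
python3 - <<'E'
from h import *
T=Tt();g=T[:3,3]+T[:3,2]*grip_point_offset
d=-.5736*RX+np.array([0,0,.819])
print(read_state()['joints'].round(2))
plan([tuple(g+d*k)+(102.8,) for k in (30,85)])
E
```

```text
[ 0.54  0.44 -0.08  0.   -1.05 -1.88]
grip now [604.  172.  186.2] closing yaw 102.8
[0.016, 0.0, -0.025] 0.0 rows>= 1
[0.048, 0.0, -0.07] 0.0 rows>= 2
```

carry_out --pt "0.008 0 -0.012" --pt "0.016 0 -0.025" --pt "0.03 0 -0.045" --pt "0.048 0 -0.07" --pt "0.06 0 -0.1" --pt "0.07 0 -0.115" --roll '[0,0,0,0,0,0]' --claw '[0.03,0.03,0.03,0.03,0.03,0.03]'

```text
clock: 14.22
position: [533.3, 155.4, 456.1]
ee_rot: [-0.112, 0.994, 0.001, 0.001]
contact_force: [-0.2, 0.2, -0.2]
gripper_width: 48.1
grasp_force: 61.6
```

```bash
python3 - <<'E'
from h import *
look('s5')
p=cam('top');pails(cloud(p))
c=cloud(p);q=c[(c[...,2]>135)&(c[...,2]<185)&(abs(c[...,0]-440)<15)&(c[...,1]<100)&(c[...,1]>-60)];print('rail',q[:,1].min(),q[:,1].max())
plan([(440,92,280,0),(440,92,49,0)])
E
```

```text
pail c 416.0 193.8 size 45 57 short yaw 21.9
rail -18.053309119525096 21.64492091808968
grip now [533.9 155.8 301.3] closing yaw 102.8
[0.105, -0.041, 0.021] -77.2 rows>= 8
[0.106, -0.041, 0.252] -77.2 rows>= 8
```

View pics/s5.png

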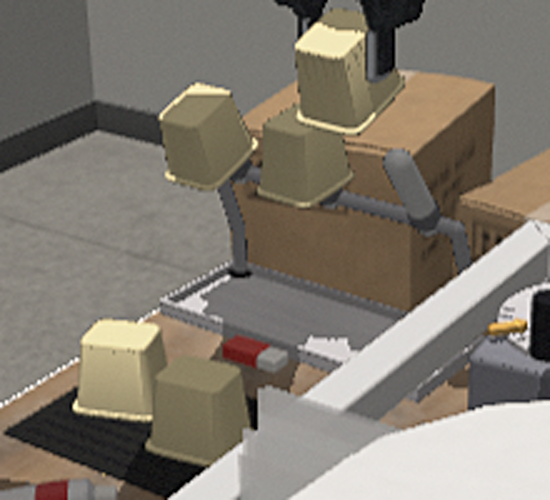

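The dry pail is off the right peg, held and tilted at (345,85). The rail's left edge is at y≈22, so there is room at the mat's right end.

carry_out --pt "0.015 -0.005 0" --pt "0.03 -0.01 0" --pt "0.045 -0.02 0" --pt "0.06 -0.03 0.02" --pt "0.08 -0.04 0.06" --pt "0.105 -0.042 0.1" --pt "0.105 -0.042 0.14" --pt "0.105 -0.042 0.18" --roll '[-10,-20,-30,-40,-50,-60,-70,-77.2]' --claw '[0.03,0.03,0.03,0.03,0.03,0.03,0.03,0.03]'

```text
clock: 15.32
position: [440.8, 91.2, 271.8]
ee_rot: [0.709, -0.706, -0.0, 0.001]
contact_force: [0.8, 0.0, -1.4]
gripper_width: 48.2
grasp_force: 61.6
```

```bash
python3 -c "
from h import *
plan([(440,91,60,0),(440,91,49,0)])"
```

```text
grip now [440.5  91.1 117.1] closing yaw -179.8
[0.0, 0.001, 0.057] 0.2 rows>= 1
[0.0, 0.001, 0.068] 0.2 rows>= 2
```

carry_out --pt "0 0 0.035" --pt "0 0 0.05" --pt "0 0 0.058" --pt "0 0 0.064" --pt "0 0 0.068" --pt "0 0 0.069" --roll '[0,0,0,0,0,0]' --claw '[0.03,0.03,0.03,0.03,0.03,0.03]'

```text
clock: 16.08
position: [441.7, 92.1, 206.1]
ee_rot: [0.707, -0.707, 0.0, -0.0]
contact_force: [-5.8, 2.9, 13.9]
gripper_width: 48.7
grasp_force: 63.6
```

carry_out --pt "0 0 0" --pt "0 0 0" --pt "0 0 0" --pt "0 0 0" --pt "0 0 -0.05" --pt "0 0 -0.1" --pt "0 0 -0.16" --pt "0 0 -0.2" --roll '[0,0,0,0,0,0,0,0]' --claw '[0.055,0.065,0.08,0.085,0.085,0.085,0.085,0.085]'

```text
clock: 17.08
position: [441.5, 91.5, 407.7]
ee_rot: [0.707, -0.707, 0.001, -0.002]
contact_force: [0.5, 0.7, -0.7]
gripper_width: 84.8
grasp_force: 0.0
```

```bash
python3 - <<'E'
from h import *
print('top');pails(cloud(cam('top')));print('wrist');pails(cloud(cam('wrist')))
plan([(416,193.8,200,22),(416,193.8,48,22)])
E
```

```text
top
wrist
pail c 306.1 50.3 size 12 20 short yaw 0.5
pail c 440.8 103.4 size 44 56 short yaw 1.5
pail c 414.3 193.8 size 45 57 short yaw 22.4
pail c 408.1 286.6 size 46 58 short yaw 33.5
grip now [443.9  92.6 255. ] closing yaw -180.0
[-0.102, 0.027, 0.055] -22.0 rows>= 3
[-0.101, 0.028, 0.207] -22.0 rows>= 4
```

carry_out --pt "-0.05 0.014 0" --pt "-0.1 0.026 0.05" --pt "-0.1 0.026 0.11" --pt "-0.1 0.026 0.17" --pt "-0.1 0.026 0.205" --pt "-0.1 0.026 0.205" --pt "-0.1 0.026 0.205" --pt "-0.1 0.026 0.205" --roll '[-10,-20,-22,-22,-22,-22,-22,-22]' --claw '[0.085,0.085,0.085,0.085,0.085,0.085,0.03,0.03]'

```text
clock: 18.18
position: [416.1, 192.1, 201.4]
ee_rot: [0.829, -0.559, 0.0, -0.002]
contact_force: [0.2, -0.3, 0.2]
gripper_width: 50.8
grasp_force: 0.1
```

carry_out --pt "0 0 0" --pt "0 0 0" --pt "0 0 -0.02" --pt "0 0 -0.08" --pt "0 0 -0.14" --pt "0 0 -0.2" --pt "0 0 -0.24" --roll '[0,0,0,0,0,0,0]' --claw '[0.03,0.03,0.03,0.03,0.03,0.03,0.03]'

```text
clock: 19.05
position: [414.9, 190.9, 444.4]
ee_rot: [0.829, -0.559, 0.001, -0.004]
contact_force: [0.6, 0.6, -1.6]
gripper_width: 47.7
grasp_force: 62.0
```

```bash
python3 - <<'E'
from h import *
t=TIP[0]+18*RX
print(read_state()['joints'].round(2))
plan([(t[0],t[1],295,102.8),(t[0],t[1],196,102.8)])
E
```

```text
[ 0.79  0.06 -0.32  0.   -1.19 -0.4 ]
grip now [415.7 191.7 289.7] closing yaw -158.0
[0.092, -0.178, -0.004] -80.8 rows>= 8
[0.092, -0.178, 0.095] -80.8 rows>= 8
```

carry_out --pt "0.012 -0.022 -0.01" --pt "0.024 -0.045 -0.015" --pt "0.036 -0.067 -0.015" --pt "0.048 -0.09 -0.015" --pt "0.06 -0.112 -0.015" --pt "0.07 -0.135 -0.015" --pt "0.08 -0.157 -0.015" --pt "0.092 -0.178 -0.015" --roll '[-10,-20,-30,-40,-50,-60,-70,-80.8]' --claw '[0.03,0.03,0.03,0.03,0.03,0.03,0.03,0.03]'

```text
clock: 20.05
position: [615.2, 172.6, 456.1]
ee_rot: [0.993, 0.114, 0.001, -0.001]
contact_force: [1.1, 0.2, -0.6]
gripper_width: 47.3
grasp_force: 62.0
```

```bash
python3 - <<'E'
from h import *
t=TIP[0]+18*RX
plan([(t[0],t[1],295,102.8),(t[0],t[1],194,102.8)])
E
```

```text
grip now [615.5 172.8 301.4] closing yaw -76.9
[-0.001, 0.0, 0.006] 0.3 rows>= 1
[-0.001, 0.0, 0.107] 0.3 rows>= 2
```

carry_out --pt "-0.001 0 0.035" --pt "-0.001 0 0.06" --pt "-0.001 0 0.08" --pt "-0.001 0 0.095" --pt "-0.001 0 0.103" --pt "-0.001 0 0.107" --pt "-0.001 0 0.107" --roll '[0,0,0,0,0,0,0]' --claw '[0.03,0.03,0.03,0.03,0.03,0.03,0.03]'

```text
clock: 20.92
position: [614.7, 173.1, 348.8]
ee_rot: [0.994, 0.111, 0.002, -0.0]
contact_force: [2.8, 0.3, -0.4]
gripper_width: 47.4
grasp_force: 62.1
```

carry_out --pt "0 0 0" --pt "0 0 0" --pt "0 0 0" --pt "0 0 0" --pt "0 0 -0.04" --pt "0 0 -0.09" --pt "0 0 -0.12" --pt "0 0 -0.13" --roll '[0,0,0,0,0,0,0,0]' --claw '[0.055,0.065,0.075,0.075,0.075,0.085,0.085,0.085]'

```text
clock: 21.92
position: [614.0, 172.7, 480.0]
ee_rot: [0.994, 0.111, 0.002, -0.001]
contact_force: [-0.6, 0.4, -0.5]
gripper_width: 85.1
grasp_force: 0.0
```

```bash
python3 - <<'E'
from h import *
look('s6')
high(cloud(cam('wrist')))
pails(cloud(cam('top')))
a=TIP[2]+5*RX
plan([(a[0],a[1],290,102.8),(a[0],a[1],187,102.8)])
E
```

```text
high 11413 mean rel mid tip rx 15.9 u 88.7 zmax 213.6 u range 70.0 130.0
high 10143 mean rel mid tip rx 23.8 u -6.1 zmax 211.2 u range -30.0 29.0
high 8268 mean rel mid tip rx 24.8 u -99.0 zmax 211.5 u range -129.0 -69.0
pail c 441.9 103.5 size 45 56 short yaw 0.2
grip now [613.7 172.8 321.9] closing yaw -77.3
[-0.013, -0.199, 0.032] -0.1 rows>= 4
[-0.012, -0.199, 0.135] -0.1 rows>= 4
```

View pics/s6.png

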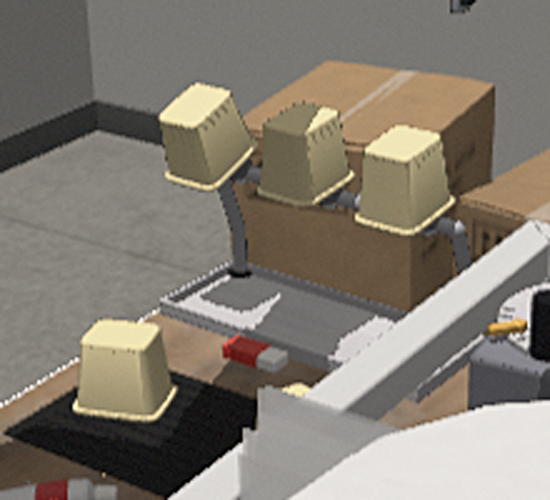

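The right peg now carries a washed pail at (405,175), and the middle one still hangs at (305,155). Next is the dry pail on the left peg.

carry_out --pt "-0.003 -0.05 0" --pt "-0.006 -0.1 0" --pt "-0.009 -0.15 0.01" --pt "-0.012 -0.199 0.03" --pt "-0.012 -0.199 0.08" --pt "-0.012 -0.199 0.12" --pt "-0.012 -0.199 0.135" --pt "-0.012 -0.199 0.135" --roll '[0,0,0,0,0,0,0,0]' --claw '[0.082,0.082,0.082,0.082,0.082,0.082,0.082,0.082]'

```text
clock: 23.08
position: [558.6, 364.1, 341.2]
ee_rot: [0.994, 0.111, -0.001, 0.001]
contact_force: [0.2, 0.5, 0.8]
gripper_width: 82.0
grasp_force: 0.0
```

carry_out --pt "0 0 0" --pt "0 0 0" --pt "0 0 0" --pt "0 0 0" --roll '[0,0,0,0]' --claw '[0.03,0.03,0.03,0.03]'

```text
clock: 23.58
position: [558.9, 364.3, 345.3]
ee_rot: [0.994, 0.111, 0.002, -0.001]
contact_force: [-0.3, -0.9, 6.1]
gripper_width: 47.3
grasp_force: 61.4
```

carry_out --pt "-0.008 0 -0.012" --pt "-0.016 0 -0.025" --pt "-0.03 0 -0.045" --pt "-0.048 0 -0.07" --pt "-0.06 0 -0.1" --pt "-0.07 0 -0.115" --roll '[0,0,0,0,0,0]' --claw '[0.03,0.03,0.03,0.03,0.03,0.03]'

```text
clock: 24.32
position: [488.7, 348.3, 459.9]
ee_rot: [0.994, 0.111, 0.0, -0.001]
contact_force: [-0.7, -0.0, -0.7]
gripper_width: 47.5
grasp_force: 61.5
```

```bash
python3 - <<'E'
from h import *
p=cam('top');pails(cloud(p))
print(read_state()['joints'].round(2))
plan([(415,175,280,0),(415,175,49,0),(415,185,49,22)])
E
```

```text
pail c 441.9 103.4 size 46 56 short yaw -0.1
pail c 410.1 286.7 size 45 57 short yaw 33.8
[ 0.89  0.31  0.04 -0.   -1.3   0.91]
grip now [488.5 348.6 306.8] closing yaw -77.2
[-0.11, 0.153, 0.026] -77.2 rows>= 8
[-0.11, 0.153, 0.257] -77.2 rows>= 8
[-0.108, 0.143, 0.257] 80.8 rows>= 8
```

carry_out --pt "-0.012 0.012 0" --pt "-0.024 0.025 0" --pt "-0.036 0.04 0" --pt "-0.05 0.055 0" --pt "-0.062 0.07 0" --pt "-0.075 0.085 0.02" --pt "-0.088 0.1 0.03" --pt "-0.1 0.12 0.04" --roll '[10,20,30.5,41,51.5,62,72.5,83]' --claw '[0.03,0.03,0.03,0.03,0.03,0.03,0.03,0.03]'

```text
clock: 25.38
position: [418.2, 208.9, 416.2]
ee_rot: [0.816, -0.578, -0.001, 0.002]
contact_force: [0.5, 0.0, -0.9]
gripper_width: 47.6
grasp_force: 61.5
```

```bash
python3 - <<'E'
from h import *
print(read_state()['joints'].round(2))
plan([(418,202,150,0),(418,202,60,0),(418,202,49,0)])
E
```

```text
[ 0.81  0.1  -0.34 -0.   -1.13 -0.47]
grip now [417.8 208.6 261.5] closing yaw -160.6
[0.006, 0.002, 0.112] 19.4 rows>= 2
[0.006, 0.002, 0.202] 19.4 rows>= 4
[0.006, 0.002, 0.213] 19.4 rows>= 4
```

carry_out --pt "0.003 0.001 0.05" --pt "0.006 0.002 0.11" --pt "0.006 0.002 0.16" --pt "0.006 0.002 0.19" --pt "0.006 0.002 0.2" --pt "0.006 0.002 0.206" --pt "0.006 0.002 0.21" --pt "0.006 0.002 0.21" --roll '[10,19.4,19.4,19.4,19.4,19.4,19.4,19.4]' --claw '[0.03,0.03,0.03,0.03,0.03,0.03,0.03,0.03]'

```text
clock: 26.38
position: [419.2, 203.0, 210.5]
ee_rot: [0.709, -0.705, 0.0, -0.0]
contact_force: [-5.5, -3.8, 17.5]
gripper_width: 47.8
grasp_force: 63.7
```

carry_out --pt "0 0 0" --pt "0 0 0" --pt "0 0 0" --pt "0 0 0" --pt "0 0 -0.05" --pt "0 0 -0.1" --pt "0 0 -0.16" --pt "0 0 -0.2" --roll '[0,0,0,0,0,0,0,0]' --claw '[0.055,0.065,0.08,0.085,0.085,0.085,0.085,0.085]'

```text
clock: 27.38
position: [419.3, 203.3, 410.6]
ee_rot: [0.709, -0.705, 0.0, -0.002]
contact_force: [0.5, 0.3, -1.2]
gripper_width: 85.0
grasp_force: 0.0
```

```bash
python3 - <<'E'
from h import *
pails(cloud(cam('wrist')));print(read_state()['joints'].round(2))
plan([(409.5,286.5,200,33.5),(409.5,286.5,48,33.5)])
E
```

```text
pail c 302.9 53.1 size 9 17 short yaw 28.1
pail c 440.2 104.2 size 45 56 short yaw 0.8
pail c 419.1 189.6 size 45 57 short yaw -0.9
pail c 408.2 286.7 size 46 57 short yaw 33.9
[ 0.8   0.1  -0.35  0.   -1.11 -0.8 ]
grip now [422.  205.  260.9] closing yaw -179.6
[-0.082, 0.011, 0.061] -33.1 rows>= 4
[-0.081, 0.013, 0.213] -33.1 rows>= 4
```

carry_out --pt "-0.025 0.003 0" --pt "-0.05 0.006 0.01" --pt "-0.083 0.01 0.06" --pt "-0.083 0.01 0.12" --pt "-0.083 0.01 0.17" --pt "-0.083 0.01 0.207" --pt "-0.083 0.01 0.207" --pt "-0.083 0.01 0.207" --roll '[-10,-20,-30,-33.5,-33.5,-33.5,-33.5,-33.5]' --claw '[0.085,0.085,0.085,0.085,0.085,0.085,0.085,0.03]'

```text
clock: 28.42
position: [409.3, 286.9, 201.7]
ee_rot: [0.882, -0.47, 0.0, -0.001]
contact_force: [-0.0, -0.5, 0.4]
gripper_width: 69.3
grasp_force: 0.0
```

carry_out --pt "0 0 0" --pt "0 0 0" --pt "0 0 0" --pt "0 0 -0.02" --pt "0 0 -0.08" --pt "0 0 -0.14" --pt "0 0 -0.2" --pt "0 0 -0.25" --roll '[0,0,0,0,0,0,0,0]' --claw '[0.03,0.03,0.03,0.03,0.03,0.03,0.03,0.03]'

```text
clock: 29.42
position: [408.2, 285.5, 454.6]
ee_rot: [0.882, -0.471, 0.0, -0.002]
contact_force: [1.7, 0.7, -1.4]
gripper_width: 47.5
grasp_force: 62.0
```

```bash
python3 - <<'E'
from h import *
t=TIP[2]+18*RX
print(read_state()['joints'].round(2),read_state()['gripper_width'])
plan([(t[0],t[1],300,102.8),(t[0],t[1],194,102.8)])
E
```

```text
[ 0.94  0.13 -0.21 -0.   -1.22 -0.35] 47.53234226527578
grip now [408.6 286.1 299.9] closing yaw -146.2
[0.022, -0.18, 0.001] -69.0 rows>= 7
[0.022, -0.18, 0.107] -69.0 rows>= 7
```

carry_out --pt "0.003 -0.025 0" --pt "0.006 -0.05 0" --pt "0.009 -0.075 0" --pt "0.012 -0.1 0" --pt "0.015 -0.125 0" --pt "0.018 -0.15 0" --pt "0.022 -0.18 0" --pt "0.022 -0.18 0" --roll '[-10,-20,-30,-40,-50,-60,-69,-69]' --claw '[0.03,0.03,0.03,0.03,0.03,0.03,0.03,0.03]'

```text
clock: 30.42
position: [571.5, 368.5, 450.1]
ee_rot: [0.994, 0.111, -0.0, -0.0]
contact_force: [0.3, 0.2, -1.0]
gripper_width: 47.3
grasp_force: 62.0
```

```bash
python3 - <<'E'
from h import *
t=TIP[2]+18*RX
plan([(t[0],t[1],300,102.8),(t[0],t[1],194,102.8)])
E
```

```text
grip now [571.4 368.5 295.4] closing yaw -77.2
[-0.001, 0.001, -0.005] -0.0 rows>= 1
[-0.001, 0.001, 0.101] -0.0 rows>= 2
```

carry_out --pt "-0.001 0.001 0.03" --pt "-0.001 0.001 0.055" --pt "-0.001 0.001 0.075" --pt "-0.001 0.001 0.09" --pt "-0.001 0.001 0.098" --pt "-0.001 0.001 0.101" --pt "-0.001 0.001 0.101" --roll '[0,0,0,0,0,0,0]' --claw '[0.03,0.03,0.03,0.03,0.03,0.03,0.03]'

```text
clock: 31.3
position: [570.3, 367.3, 350.7]
ee_rot: [0.994, 0.112, 0.001, -0.001]
contact_force: [2.4, 0.7, 0.0]
gripper_width: 47.9
grasp_force: 62.0
```

carry_out --pt "0 0 0" --pt "0 0 0" --pt "0 0 0" --pt "0 0 0" --pt "0 0 -0.04" --pt "0 0 -0.09" --pt "0 0 -0.12" --pt "0 0 -0.16" --roll '[0,0,0,0,0,0,0,0]' --claw '[0.055,0.065,0.075,0.075,0.075,0.085,0.085,0.085]'

```text
clock: 32.3
position: [569.6, 367.0, 510.2]
ee_rot: [0.994, 0.112, -0.001, 0.0]
contact_force: [0.5, 0.5, -0.1]
gripper_width: 85.2
grasp_force: 0.0
```

carry_out --pt "-0.05 0.02 0" --pt "-0.1 0.05 0" --pt "-0.11 0.1 0" --pt "-0.11 0.1 0" --roll '[0,0,0,0]' --claw '[0.06,0.04,0.034,0.034]'

```text
clock: 32.8
position: [483.8, 242.4, 511.2]
ee_rot: [0.994, 0.111, 0.001, -0.001]
contact_force: [-0.3, 0.5, -0.0]
gripper_width: 33.9
grasp_force: 0.0
```

```bash
python3 - <<'E'
from h import *
look('s7')
p=cam('wrist');c=cloud(p);high(c);pails(c);save(p,'w7')
cv2.imwrite('pics/j7.png',np.hstack([cv2.resize(cv2.imread('pics/w7.png'),(400,300)),cv2.resize(cv2.imread('pics/s7.png'),(400,300))]))
plan([(470,-98,295,90),(470,-98,207,90)])
E
```

```text
high 12039 mean rel mid tip rx 16.2 u 102.6 zmax 212.9 u range 64.0 156.0
high 7757 mean rel mid tip rx 15.0 u 0.7 zmax 212.0 u range -29.0 31.0
high 9919 mean rel mid tip rx 14.7 u -91.4 zmax 211.9 u range -125.0 -69.0
pail c 441.4 104.5 size 46 57 short yaw 2.5
pail c 420.2 190.2 size 46 57 short yaw 0.1
grip now [484.8 244.9 355.5] closing yaw -77.2
[-0.09, 0.331, 0.06] 12.8 rows>= 6
[-0.09, 0.331, 0.148] 12.8 rows>= 6
```

View pics/j7.png

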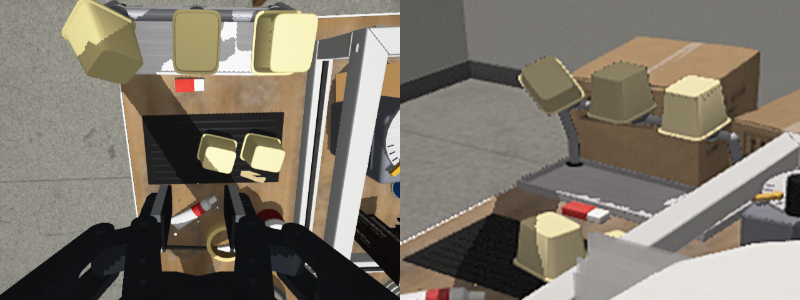

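```bash
python3 - <<'E'
from h import *
p=cam('top'); s=cv2.imread('pics/s7.png')
a=cv2.resize(p['img'][170:290,140:340][:,:,::-1],(780,468)) 
w=cv2.imread('pics/w7.png')[0:140,60:320]
cv2.imwrite('pics/z8.png',np.vstack([np.hstack([cv2.resize(w,(520,280),interpolation=cv2.INTER_CUBIC),cv2.resize(s[60:340,180:460],(280,280))]),cv2.resize(a,(800,300))]))
E
```

```text
(no output)
```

View pics/z8.png

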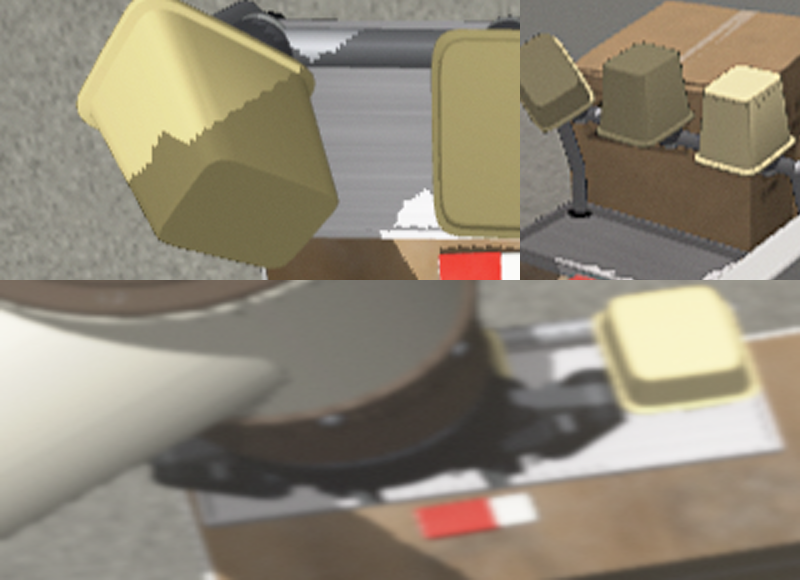

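```bash
cat >> h.py <<'E'
from scipy.optimize import least_squares
def fitpail(q,k):
    """fit the outer frustum to points q near peg k; returns R, origin, tip in pail frame"""
    if len(q)>1500: q=q[np.random.default_rng(0).choice(len(q),1500,False)]
    tip=TIP[k]
    def res(v):
        Rm=R.from_rotvec(v[:3]).as_matrix(); l=(q-v[3:6])@Rm
        hx=22+5*(62-l[:,2])/56; hy=28+6*(62-l[:,2])/56
        rim=l[:,2]<6; hx=np.where(rim,30,hx);hy=np.where(rim,37.5,hy)
        d=np.stack([abs(l[:,0])-hx,abs(l[:,1])-hy,l[:,2]-62,-l[:,2]],1)
        o=np.linalg.norm(np.maximum(d,0),axis=1); i=np.minimum(d.max(1),0)
        return o+i
    best=None
    for yaw in (0,40,-40):
        for tl in (10,30):
            R0=R.from_euler('z',12.8,degrees=True)*R.from_euler('y',-tl,degrees=True)*R.from_euler('z',90+yaw,degrees=True)
            o=tip-59*R0.as_matrix()[:,2]
            s=least_squares(res,np.r_[R0.as_rotvec(),o],loss='soft_l1',f_scale=1.5,x_scale=np.r_[.1,.1,.1,5,5,5])
            if best is None or s.cost<best.cost: best=s
    Rm=R.from_rotvec(best.x[:3]).as_matrix();r=abs(res(best.x))
    print(k,'n',len(q),'med res',np.median(r).round(2),'tip in pail',((tip-best.x[3:6])@Rm).round(1),'tilt',np.degrees(np.arccos(Rm[2,2])).round(1),'z axis',Rm[:,2].round(2),'x axis',Rm[:,0].round(2),'o',best.x[3:6].round(1))
E
python3 - <<'E'
from h import *
c=cloud(cam('wrist'))
for k in (0,1,2):
    d=c-TIP[k]; m=(abs(d@U)<(62 if k==2 else 45))&(abs(d@RX-15)<75)&(c[...,2]>(152))&(c[...,2]<225)
    if k==2: m&=d@U>-45
    n,l,st,ce=cv2.connectedComponentsWithStats(m.astype(np.uint8)); i=1+np.argmax(st[1:,4])
    im=None; fitpail(c[l==i],k)
E
```

```text
0 n 1500 med res 0.43 tip in pail [-0.8 11.2 58.7] tilt 5.2 z axis [-0.09 -0.02  1.  ] x axis [-0.23  0.97 -0.  ] o [613.  172.9 145.6]
1 n 1500 med res 0.5 tip in pail [-0.8 11.7 59. ] tilt 5.2 z axis [-0.09 -0.02  1.  ] x axis [-0.18  0.98  0.01] o [591.5 270.2 145.3]
2 n 1500 med res 0.42 tip in pail [ -8.5 -20.5  60. ] tilt 57.7 z axis [-0.73 -0.43  0.53] x axis [-0.62  0.75 -0.24] o [585.2 385.3 152.3]
```

The top-left of this view shows the left pail twisted and leaning too far forward. The fit gives a tilt of 58°, above the 54° limit, so it needs mending. The other two hang well at 5°. I'll try nudging its end back from the front with closed fingers.

```bash
python3 - <<'E'
from h import *
a=np.array([537,356,0])-45*RX
plan([(a[0],a[1],300,102.8),(a[0],a[1],196,102.8)])
E
```

```text
grip now [485.  245.8 354.8] closing yaw -77.1
[0.03, -0.096, 0.055] 0.1 rows>= 2
[0.03, -0.096, 0.159] 0.1 rows>= 4
```

carry_out --pt "0.01 -0.05 0.02" --pt "0.025 -0.096 0.04" --pt "0.025 -0.096 0.09" --pt "0.025 -0.096 0.14" --pt "0.025 -0.096 0.16" --pt "0.035 -0.096 0.16" --pt "0.042 -0.096 0.16" --roll '[0,0,0,0,0,0,0]' --claw '[0,0,0,0,0,0,0]'

```text
clock: 33.88
position: [505.6, 349.3, 350.7]
ee_rot: [0.994, 0.112, 0.001, -0.0]
contact_force: [0.1, 0.1, 0.4]
gripper_width: 0.1
grasp_force: 0.0
```

```bash
cat >> h.py <<'E'
def fit2(cname='wrist',z0=152):
    c=cloud(cam(cname)); k=2; d=c-TIP[k]; m=(d@U<62)&(d@U>-50)&(abs(d@RX-15)<75)&(c[...,2]>z0)&(c[...,2]<218)
    n,l,st,ce=cv2.connectedComponentsWithStats(m.astype(np.uint8)); i=1+np.argmax(st[1:,4]); fitpail(c[l==i],k)
E
python3 -c "
from h import *
fit2();plan([])"
```

```text
2 n 1500 med res 0.46 tip in pail [ -8.4 -18.4  60.2] tilt 51.9 z axis [-0.77 -0.14  0.62] x axis [-0.32  0.93 -0.19] o [586.8 373.3 150.2]
grip now [506.6 349.5 196.3] closing yaw -77.1
```

carry_out --pt "0.008 -0.003 0" --pt "0.015 -0.006 0" --pt "0.022 -0.008 0" --pt "0.029 -0.008 0" --pt "0.036 -0.008 0" --pt "0.042 -0.008 0" --roll '[0,0,0,0,0,0]' --claw '[0,0,0,0,0,0]'

```text
clock: 34.67
position: [536.3, 362.7, 347.6]
ee_rot: [0.994, 0.111, -0.015, 0.006]
contact_force: [-42.7, -5.8, 20.0]
gripper_width: -0.1
grasp_force: 23.5
```

```bash
python3 -c "
from h import *
fit2();plan([])"
```

```text
2 n 1500 med res 0.76 tip in pail [ 16.8 -15.2  52.6] tilt 71.2 z axis [-0.92 -0.24  0.32] x axis [0.23 0.34 0.91] o [592.2 384.2 166.8]
grip now [531.7 360.1 193. ] closing yaw -77.2
```

carry_out --pt "-0.01 0 0" --pt "-0.03 0 0" --pt "-0.05 0 -0.01" --pt "-0.07 0.02 -0.06" --pt "-0.07 0.06 -0.12" --pt "-0.07 0.06 -0.12" --roll '[0,0,0,0,0,0]' --claw '[0,0,0,0,0,0]'

```text
clock: 35.48
position: [489.1, 289.7, 475.1]
ee_rot: [0.994, 0.111, 0.004, -0.003]
contact_force: [-0.4, 0.7, -0.2]
gripper_width: -0.2
grasp_force: 0.0
```

```bash
python3 -c "
from h import *
fit2();fit2();plan([])
p=cam('wrist');w=cv2.resize(p['img'][:260,:400],(800,520));cv2.imwrite('pics/w9.png',w[:,:,::-1])"
```

```text
2 n 1500 med res 0.42 tip in pail [-14.3 -19.7  57.8] tilt 62.8 z axis [-0.89 -0.01  0.46] x axis [-0.22  0.89 -0.41] o [593.2 367.3 155.1]
2 n 1500 med res 0.4 tip in pail [-14.3 -19.6  57.9] tilt 62.7 z axis [-0.89 -0.    0.46] x axis [-0.21  0.88 -0.41] o [593.3 367.1 155.2]
grip now [489.2 290.8 316.6] closing yaw -77.2
```

View pics/w9.png

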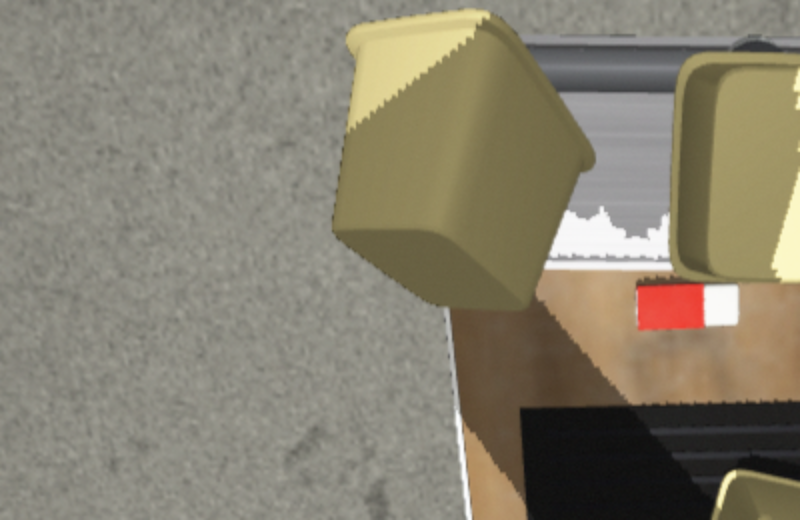

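The wrist view shows the left pail still draped on its peg, leaning forward 63° and rolled 24°. I'll regrasp it from above and reset it.

```bash
python3 - <<'E'
from h import *
plan([(566,367,290,90),(566,367,172,90)])
E
```

```text
grip now [488.6 291.  314.8] closing yaw -77.2
[0.092, -0.057, 0.025] 12.8 rows>= 2
[0.092, -0.057, 0.143] 12.8 rows>= 3
```

carry_out --pt "0.05 -0.03 0" --pt "0.092 -0.057 0.02" --pt "0.092 -0.057 0.04" --pt "0.092 -0.057 0.08" --pt "0.092 -0.057 0.12" --pt "0.092 -0.057 0.143" --pt "0.092 -0.057 0.143" --roll '[6,12.8,12.8,12.8,12.8,12.8,12.8]' --claw '[0.085,0.085,0.085,0.085,0.085,0.085,0.085]'

```text
clock: 36.5
position: [565.0, 367.3, 321.8]
ee_rot: [1.0, 0.001, -0.003, 0.003]
contact_force: [-0.1, -0.4, 0.0]
gripper_width: 84.9
grasp_force: 0.0
```

carry_out --pt "0 0 0" --pt "0 0 0" --pt "0 0 0" --pt "0 0 0" --pt "0 0 0" --roll '[0,0,0,0,0]' --claw '[0.07,0.06,0.045,0.03,0.03]'

```text
clock: 37.12
position: [567.5, 368.6, 335.0]
ee_rot: [1.0, 0.002, 0.007, -0.004]
contact_force: [0.3, 0.7, 14.1]
gripper_width: 55.2
grasp_force: 56.4
```

```bash
python3 -c "
from h import *
fit2();plan([])"
```

```text
2 n 1500 med res 1.27 tip in pail [15.1 10.6 54.6] tilt 61.5 z axis [-0.62 -0.63  0.48] x axis [0.44 0.23 0.87] o [586.8 386.3 162.4]
grip now [569.7 369.9 180.4] closing yaw -89.8
```

carry_out --pt "-0.008 0.002 -0.012" --pt "-0.016 0.004 -0.024" --pt "-0.03 0.007 -0.045" --pt "-0.046 0.011 -0.068" --pt "-0.06 0.014 -0.1" --pt "-0.07 0.014 -0.12" --roll '[0,0,0,0,0,0]' --claw '[0.03,0.03,0.03,0.03,0.03,0.03]'

```text
clock: 37.92
position: [494.7, 352.6, 448.8]
ee_rot: [1.0, 0.0, 0.0, -0.0]
contact_force: [-0.2, 0.2, 0.1]
gripper_width: 53.8
grasp_force: 58.6
```

```bash
python3 - <<'E'
from h import *
print(read_state()['gripper_width'])
look('s10'); p=cam('wrist')
cv2.imwrite('pics/j10.png',np.hstack([cv2.resize(p['img'],(400,300))[:,:,::-1],cv2.resize(cv2.imread('pics/s10.png')[:400],(400,300))]))
plan([])
E
```

```text
53.826432766133316
grip now [495.4 353.6 295.4] closing yaw -89.9
```

View pics/j10.png

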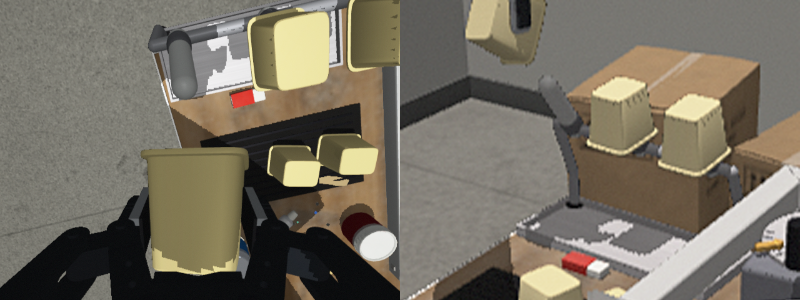

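```bash
cat >> h.py <<'E'
def fitheld():
    T=Tt(); g=T[:3,3]+T[:3,2]*grip_point_offset
    c=cloud(cam('wrist')); im=None
    p=cam('wrist'); c=cloud(p); I=p['img'].astype(int)
    d=c-g; m=(np.linalg.norm(d,axis=-1)<75)&(I[...,0]-I[...,2]>25)&(p['z_map']>0)
    n,l,st,ce=cv2.connectedComponentsWithStats(m.astype(np.uint8)); i=1+np.argmax(st[1:,4]); q=c[l==i]
    yaw=np.degrees(np.arctan2(T[1,1],T[0,1]))
    best=None
    for tl in (0,30,60,90,120):
      for f in (0,180):
        R0=R.from_euler('z',yaw+f,degrees=True)*R.from_euler('x',tl,degrees=True)
        v0=np.r_[R0.as_rotvec(),g-35*R0.as_matrix()[:,2]]
        def res(v):
            Rm=R.from_rotvec(v[:3]).as_matrix(); L=(qq-v[3:6])@Rm
            hx=22+5*(62-L[:,2])/56; hy=28+6*(62-L[:,2])/56
            rim=L[:,2]<6; hx=np.where(rim,30,hx);hy=np.where(rim,37.5,hy)
            dd=np.stack([abs(L[:,0])-hx,abs(L[:,1])-hy,L[:,2]-62,-L[:,2]],1)
            return np.linalg.norm(np.maximum(dd,0),axis=1)+np.minimum(dd.max(1),0)
        qq=q[np.random.default_rng(0).choice(len(q),min(len(q),1000),False)]
        s=least_squares(res,v0,loss='soft_l1',f_scale=1.5,x_scale=np.r_[.1,.1,.1,5,5,5])
        if best is None or s.cost<best.cost: best=s; r=np.median(abs(res(s.x)))
    Rm=R.from_rotvec(best.x[:3]).as_matrix()
    print('held n',len(q),'res',r.round(2),'tilt',np.degrees(np.arccos(Rm[2,2])).round(1),'z',Rm[:,2].round(2),'x',Rm[:,0].round(2),'grip in pail',((g-best.x[3:6])@Rm).round(1),'grip',g.round(1))
E
python3 -c "
from h import *
fitheld()"
```

```text
held n 29515 res 0.62 tilt 60.2 z [-0.87  0.01  0.5 ] x [ 0.09 -0.98  0.18] grip in pail [ 2.7 14.8 30.7] grip [495.4 353.6 295.4]
```

carry_out --pt "-0.03 0.014 0" --pt "-0.07 0.034 0.02" --pt "-0.11 0.055 0.06" --pt "-0.11 0.055 0.12" --pt "-0.11 0.055 0.17" --pt "-0.11 0.055 0.205" --pt "-0.11 0.055 0.223" --pt "-0.11 0.055 0.23" --roll '[0,0,0,0,0,0,0,0]' --claw '[0.03,0.03,0.03,0.03,0.03,0.03,0.03,0.03]'

```text
clock: 39.12
position: [385.5, 297.3, 214.4]
ee_rot: [1.0, 0.0, -0.002, 0.002]
contact_force: [-0.9, 0.5, 2.9]
gripper_width: 53.8
grasp_force: 59.2
```

carry_out --pt "0 0 0.004" --pt "0.006 0 0.007" --pt "0.012 0 0.009" --pt "0.018 0 0.011" --pt "0.024 0 0.013" --pt "0.03 0 0.016" --pt "0.036 0 0.019" --pt "0.04 0 0.021" --roll '[0,0,0,0,0,0,0,0]' --claw '[0.03,0.03,0.03,0.03,0.03,0.03,0.03,0.03]'

```text
clock: 40.12
position: [428.0, 300.9, 200.8]
ee_rot: [1.0, 0.002, 0.004, -0.004]
contact_force: [-4.2, 2.1, 22.5]
gripper_width: 49.7
grasp_force: 72.1
```

```bash
python3 -c "
from h import *
fitheld()"
```

```text
held n 42000 res 0.95 tilt 127.4 z [-0.79  0.02 -0.61] x [ 0.02 -1.   -0.05] grip in pail [10.7 12.4 28.4] grip [429.4 302.3  46.1]
```

carry_out --pt "0 0 -0.03" --pt "0 0 -0.08" --pt "0 0 -0.13" --pt "0 0 -0.15" --roll '[0,0,0,0]' --claw '[0.03,0.03,0.03,0.03]'

```text
clock: 40.72
position: [426.1, 298.3, 349.8]
ee_rot: [1.0, 0.0, 0.002, -0.003]
contact_force: [0.5, 0.4, -1.4]
gripper_width: 49.8
grasp_force: 69.5
```

```bash
python3 -c "
from h import *
fitheld()"
```

```text
held n 34402 res 0.45 tilt 32.9 z [-0.54 -0.01  0.84] x [-0.01  1.    0.01] grip in pail [-1.8 -1.9 32.2] grip [426.9 299.1 195.1]
```

carry_out --pt "0 0 0.06" --pt "0 0 0.11" --pt "0 0 0.14" --pt "0.004 0 0.146" --pt "0.009 0 0.15" --pt "0.014 0 0.154" --pt "0.018 0 0.157" --pt "0.018 0 0.157" --roll '[0,0,0,0,0,0,0,0]' --claw '[0.03,0.03,0.03,0.03,0.03,0.03,0.03,0.03]'

```text
clock: 41.82
position: [444.7, 298.4, 191.1]
ee_rot: [1.0, 0.001, 0.001, -0.0]
contact_force: [-1.7, -3.6, 20.6]
gripper_width: 49.6
grasp_force: 89.4
```

carry_out --pt "0 0 0" --pt "0 0 0" --pt "0 0 0" --pt "0 0 0" --pt "0 0 -0.05" --pt "0 0 -0.1" --pt "0 0 -0.16" --pt "0 0 -0.2" --roll '[0,0,0,0,0,0,0,0]' --claw '[0.055,0.065,0.075,0.08,0.082,0.085,0.085,0.085]'

```text
clock: 42.82
position: [443.7, 298.1, 391.7]
ee_rot: [1.0, 0.001, 0.001, -0.001]
contact_force: [0.7, 0.7, -0.8]
gripper_width: 85.1
grasp_force: 0.0
```

```bash
python3 -c "
from h import *
c=cloud(cam('wrist'));pails(c);high(c);print(read_state()['joints'].round(2))
plan([(430,300,48,90)])"
```

```text
pail c 449.8 298.8 size 45 57 short yaw -88.8
pail c 441.4 104.9 size 46 58 short yaw 1.5
pail c 420.3 190.5 size 46 57 short yaw 0.4
pail c 306.8 51.1 size 14 22 short yaw 0.4
high 2502 mean rel mid tip rx 2.4 u 99.4 zmax 205.3 u range 89.0 112.0
high 5028 mean rel mid tip rx -13.1 u 9.8 zmax 206.8 u range -27.0 32.0
[ 0.9   0.24 -0.23  0.   -1.09  0.68]
grip now [446.2 300.  242.3] closing yaw -89.9
[-0.017, 0.0, 0.194] 0.1 rows>= 4
```

carry_out --pt "0.006 0 0.05" --pt "0.006 0 0.1" --pt "0.006 0 0.15" --pt "0.006 0 0.189" --pt "0.006 0 0.189" --pt "0.006 0 0.189" --pt "0.006 0 0.189" --pt "0.006 0 0.189" --roll '[0,0,0,0,0,0,0,0]' --claw '[0.085,0.085,0.085,0.085,0.085,0.03,0.03,0.03]'

```text
clock: 43.88
position: [450.4, 298.9, 202.2]
ee_rot: [1.0, 0.001, 0.002, -0.002]
contact_force: [0.1, -0.3, 6.6]
gripper_width: 47.7
grasp_force: 61.5
```

carry_out --pt "0 0 0" --pt "0 0 -0.03" --pt "0 0 -0.09" --pt "0 0 -0.15" --pt "0 0 -0.21" --pt "0 0 -0.26" --roll '[0,0,0,0,0,0]' --claw '[0.03,0.03,0.03,0.03,0.03,0.03]'

```text
clock: 44.62
position: [449.1, 297.4, 463.5]
ee_rot: [1.0, 0.0, 0.001, -0.002]
contact_force: [1.4, 1.0, -1.7]
gripper_width: 47.5
grasp_force: 61.9
```

```bash
python3 -c "
from h import *
fitheld()
t=TIP[2]+17*RX
plan([(t[0],t[1],305,102.8),(t[0],t[1],194,102.8)])"
```

```text
held n 29527 res 0.38 tilt 0.6 z [-0.01 -0.    1.  ] x [-0.03  1.    0.  ] grip in pail [-2.   0.8 38.4] grip [449.5 297.9 308.8]
grip now [451.7 299.5 313. ] closing yaw -89.9
[0.119, -0.069, 0.01] -12.7 rows>= 3
[0.118, -0.068, 0.121] -12.7 rows>= 3
```

carry_out --pt "0.04 -0.023 0" --pt "0.08 -0.046 0" --pt "0.12 -0.069 0" --pt "0.12 -0.069 0" --roll '[-6,-12.7,-12.7,-12.7]' --claw '[0.03,0.03,0.03,0.03]'

```text
clock: 45.22
position: [571.5, 368.2, 456.4]
ee_rot: [0.994, 0.11, -0.002, 0.001]
contact_force: [-0.9, -1.4, -1.0]
gripper_width: 47.9
grasp_force: 61.9
```

```bash
python3 -c "
from h import *
fitheld()
t=TIP[2]+17*RX;print(t)
plan([(t[0],t[1],190,102.8)])"
```

```text
held n 29351 res 0.37 tilt 0.7 z [0.01 0.01 1.  ] x [-0.25  0.97 -0.01] grip in pail [-0.9 -3.1 44.9] grip [571.  367.9 301.7]
[569.415  367.2672 203.    ]
grip now [569.3 366.9 303.9] closing yaw -77.3
[0.0, -0.0, 0.114] -0.1 rows>= 2
```

carry_out --pt "0 0 0.035" --pt "0 0 0.06" --pt "0 0 0.08" --pt "0 0 0.095" --pt "0 0 0.104" --pt "0 0 0.109" --pt "0 0 0.111" --pt "0 0 0.111" --roll '[0,0,0,0,0,0,0,0]' --claw '[0.03,0.03,0.03,0.03,0.03,0.03,0.03,0.03]'

```text
clock: 46.32
position: [570.3, 367.5, 350.0]
ee_rot: [0.994, 0.111, 0.002, -0.001]
contact_force: [3.2, 0.8, 0.7]
gripper_width: 47.7
grasp_force: 62.2
```

carry_out --pt "0.003 0 0" --pt "0.004 0 0.003" --pt "0.004 0 0.004" --pt "0.004 0 0.004" --roll '[0,0,0,0]' --claw '[0.03,0.03,0.03,0.03]'

```text
clock: 46.82
position: [574.1, 368.2, 345.4]
ee_rot: [0.994, 0.111, 0.001, -0.0]
contact_force: [3.4, -0.4, 2.1]
gripper_width: 47.9
grasp_force: 62.4
```

carry_out --pt "0 0 0" --pt "0 0 0" --pt "0 0 0" --pt "0 0 0" --pt "0 0 0" --pt "0 0 0" --roll '[0,0,0,0,0,0]' --claw '[0.052,0.056,0.06,0.065,0.07,0.075]'

```text
clock: 47.58
position: [573.6, 368.1, 344.7]
ee_rot: [0.994, 0.111, -0.0, 0.0]
contact_force: [0.2, -0.5, -0.1]
gripper_width: 74.7
grasp_force: 0.0
```

carry_out --pt "0 0 -0.03" --pt "0 0 -0.07" --pt "0 0 -0.11" --pt "0 0 -0.16" --pt "-0.05 0.02 -0.16" --pt "-0.1 0.05 -0.16" --roll '[0,0,0,0,0,0]' --claw '[0.075,0.075,0.075,0.075,0.06,0.034]'

```text
clock: 48.32
position: [486.2, 297.0, 504.7]
ee_rot: [0.994, 0.111, 0.0, -0.0]
contact_force: [0.4, -0.5, 1.2]
gripper_width: 43.2
grasp_force: 0.0
```

```bash
python3 - <<'E'
from h import *
fit2(); c=cloud(cam('wrist')); pails(c)
for k in (0,1):
    d=c-TIP[k]; m=(abs(d@U)<45)&(abs(d@RX-15)<75)&(c[...,2]>152)&(c[...,2]<225)
    n,l,st,ce=cv2.connectedComponentsWithStats(m.astype(np.uint8)); i=1+np.argmax(st[1:,4]);fitpail(c[l==i],k)
plan([(470,-98,295,90),(470,-98,207,90)])
E
```

```text
2 n 1500 med res 0.45 tip in pail [-0.1 13.3 59.1] tilt 5.5 z axis [-0.08 -0.06  1.  ] x axis [-0.2   0.98  0.04] o [570.4 369.4 145.3]
pail c 441.8 104.5 size 46 58 short yaw 2.2
pail c 420.4 190.2 size 46 57 short yaw -0.3
0 n 1500 med res 0.47 tip in pail [-0.8 11.3 58.6] tilt 5.2 z axis [-0.09 -0.02  1.  ] x axis [-0.23  0.97 -0.  ] o [613.2 173.  145.6]
1 n 1500 med res 0.45 tip in pail [-0.8 12.  58.9] tilt 5.3 z axis [-0.09 -0.02  1.  ] x axis [-0.2   0.98  0.01] o [591.8 270.7 145.5]
grip now [482.9 293.1 350.5] closing yaw -77.3
[-0.099, 0.379, 0.056] 12.7 rows>= 7
[-0.099, 0.379, 0.144] 12.7 rows>= 7
```

All three washed pails now hang seated, with the peg end about 59 mm into each and a tilt near 5°. Both dry pails stand level on the mat. Only the lever is left.

carry_out --pt "-0.014 0.054 0" --pt "-0.028 0.108 0" --pt "-0.042 0.162 0" --pt "-0.056 0.216 0" --pt "-0.07 0.27 0.02" --pt "-0.084 0.324 0.04" --pt "-0.1 0.381 0.05" --pt "-0.1 0.381 0.05" --roll '[4,8,12.7,12.7,12.7,12.7,12.7,12.7]' --claw '[0.034,0.034,0.034,0.034,0.034,0.034,0.034,0.034]'

```text
clock: 49.42
position: [473.3, -99.5, 453.9]
ee_rot: [1.0, -0.003, -0.001, 0.0]
contact_force: [-0.1, -0.2, 0.1]
gripper_width: 34.0
grasp_force: 0.0
```

```bash
cat >> h.py <<'E'
def lev():
    p=cam('wrist');c=cloud(p)
    b=(c[...,0]>420)&(c[...,0]<510)&(c[...,1]<10)&(c[...,1]>-140)&(c[...,2]>215)&(c[...,2]<223)
    n,l,st,ce=cv2.connectedComponentsWithStats(b.astype(np.uint8));i=1+np.argmax(st[1:,4]);q=c[l==i]
    print('knob',cv2.minEnclosingCircle(q[:,:2].astype(np.float32)),len(q))
    for t in ['lever_knob','lever_pivot','pointer_tip']:
        print(t,[(np.round(atz(p,d['at'],204 if t[0]=='l' else 158),1),round(d['conf'],2)) for d in place_of(p,t)[:1]])
    I=p['img'].astype(int);rr=np.hypot(c[...,0]-553,c[...,1]+65.5)
    br=(I[...,0]-I[...,2]>60)&(c[...,2]>150)&(c[...,2]<172)&(rr<76)&(rr>44)&(c[...,0]<520)
    q=c[br];a=np.arctan2(q[:,1]+65.5,553-q[:,0]); 
    if len(q): print('brass',len(q),q.mean(0).round(1),np.median(a))
    d=(I.min(2)>110)&(I.max(2)-I.min(2)<25)&(c[...,2]>152)&(c[...,2]<160)&(rr<75);q=c[d][:,:2]
    if len(q)>500:
        print('dial',cv2.minEnclosingCircle(cv2.convexHull(q.astype(np.float32))))
E
python3 -c "
from h import *
lev();plan([(471,-98,207,90)])"
```

```text
knob ((469.111083984375, -97.52635955810547), 10.805292129516602) 1023
lever_knob [(array([469. , -97.2, 204. ]), 0.88)]
lever_pivot [(array([553. , -65.7, 204. ]), 0.96)]
pointer_tip [(array([487.1, -36.8, 158. ]), 0.61)]
brass 484 [498.1 -40.4 165.5] 0.4282994553773425
dial ((545.5228271484375, -67.01416015625), 69.15208435058594)
grip now [474.2 -95.7 300.4] closing yaw -89.9
[-0.003, 0.002, 0.093] 0.1 rows>= 2
```

carry_out --pt "-0.004 0 0.045" --pt "-0.004 0 0.091" --pt "-0.004 0 0.091" --roll '[0,0,0]' --claw '[0.034,0.034,0.034]'

```text
clock: 50.0
position: [469.0, -95.2, 361.4]
ee_rot: [1.0, 0.001, -0.004, 0.0]
contact_force: [0.2, 0.1, 0.6]
gripper_width: 34.3
grasp_force: 0.0
```

carry_out --pt "-0.003 -0.012 0" --pt "-0.005 -0.022 0" --pt "-0.006 -0.032 0" --pt "-0.007 -0.042 0" --pt "-0.006 -0.052 0" --pt "-0.003 -0.062 0" --pt "0 -0.07 0" --pt "0 -0.07 0" --roll '[0,0,0,0,0,0,0,0]' --claw '[0.034,0.034,0.034,0.034,0.034,0.034,0.034,0.034]'

```text
clock: 51.0
position: [470.1, -25.7, 363.6]
ee_rot: [1.0, 0.001, 0.0, -0.0]
contact_force: [-0.7, -0.2, -0.2]
gripper_width: 33.7
grasp_force: 0.0
```

carry_out --pt "0 0.003 0" --pt "0 0.003 -0.03" --pt "0 0.003 -0.08" --pt "-0.01 0.003 -0.1" --pt "-0.01 0.003 -0.1" --roll '[0,0,0,0,0]' --claw '[0.034,0.034,0.034,0.034,0.034]'

```text
clock: 51.62
position: [459.3, -29.8, 465.3]
ee_rot: [1.0, 0.0, 0.002, -0.001]
contact_force: [0.4, -0.5, -0.3]
gripper_width: 33.8
grasp_force: 0.0
```

```bash
python3 -c "
from h import *
lev();plan([(471,-28.5,207,90)])"
```

```text
knob ((470.09552001953125, -30.702720642089844), 10.768234252929688) 988
lever_knob [(array([476.4,  90. , 204. ]), 0.25)]
lever_pivot [(array([552.2, -64.7, 204. ]), 0.66)]
pointer_tip [(array([487. , -37.3, 158. ]), 0.74)]
brass 164 [498.5 -37.3 165.6] 0.4770833052804804
dial ((545.7350463867188, -67.87518310546875), 68.4739990234375)
grip now [459.1 -29.6 307.5] closing yaw -90.0
[0.012, -0.001, 0.1] 0.0 rows>= 2
```

```bash
python3 - <<'E'
from h import *
c=cloud(cam('top')); pails(c); high(c)
for k in (0,1,2):
    d=c-TIP[k]; m=(abs(d@U)<45)&(abs(d@RX-15)<75)&(c[...,2]>152)&(c[...,2]<225)
    n,l,st,ce=cv2.connectedComponentsWithStats(m.astype(np.uint8)); i=1+np.argmax(st[1:,4]);fitpail(c[l==i],k)
E
```

```text
pail c 405.2 193.2 size 26 60 short yaw -20.9
high 1532 mean rel mid tip rx 7.7 u -98.0 zmax 214.0 u range -130.0 -70.0
high 1640 mean rel mid tip rx 7.4 u -3.0 zmax 213.4 u range -30.0 30.0
high 1757 mean rel mid tip rx 9.1 u 94.0 zmax 214.0 u range 70.0 131.0
0 n 1409 med res 0.73 tip in pail [-0.  14.3 57.7] tilt 5.2 z axis [-0.09 -0.02  1.  ] x axis [-0.21  0.98 -0.  ] o [616.2 172.6 146.9]
1 n 1442 med res 0.67 tip in pail [ 0.2 15.5 57.7] tilt 5.1 z axis [-0.08 -0.03  1.  ] x axis [-0.2   0.98  0.01] o [595.  270.7 146.9]
2 n 1500 med res 0.65 tip in pail [ 0.8 16.4 57.9] tilt 5.6 z axis [-0.08 -0.05  1.  ] x axis [-0.19  0.98  0.04] o [573.7 369.  146.8]
```

```bash
python3 -c "
from bench import *
print(job_done())"
```

```text
the job is handed in; nothing more can be done
None
```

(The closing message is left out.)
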